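Clear and load the shop's vacuum table

TASK

Get the vacuum table ready for drilling: first turn the valve lever back to the green stop, then, with the scraper block and without touching the chips with the fingers, sweep every chip off the deck into the grey tray at its end. With the deck clear, press each blanking cover down into a free pocket until it is fully home and level with the deck, and only then swing the lever over the yellow marker on the dial. Finish with the scraper standing on its blue mat and leave the other things on the bench where they are.

Things in the scene. Friction and masses are not known exactly. Their poses are not given: they have to be found in the camera images.
- vacuum_table: Fixed vacuum table; origin on the bench, y along it. Aluminium deck, top 36 mm up, x -69..69, y -150..166 mm, with blue lips 12 mm above the deck on three sides. The open -y end drops into a grey chip tray: y -150..-240, x -69..69 mm, floor 3 mm above the bench, outer wall 30 mm high. The deck has three 64 mm square pockets filled by black rubber pads.
- pocket0 (a point): Centre of the 64x64 mm pocket 0, at deck-top level (y = -90 mm on the table), axes as the table's. Its rubber pad is level with the deck at the start; pressed with about 9 N or more it slides down 6 mm and stays there, leaving a recess 6 mm deep.
- pocket1 (a point): Centre of the 64x64 mm pocket 1, at deck-top level (y = 0 mm on the table), axes as the table's. Its rubber pad is level with the deck at the start; pressed with about 9 N or more it slides down 6 mm and stays there, leaving a recess 6 mm deep.
- pocket2 (a point): Centre of the 64x64 mm pocket 2, at deck-top level (y = 90 mm on the table), axes as the table's. Its rubber pad is level with the deck at the start; pressed with about 9 N or more it slides down 6 mm and stays there, leaving a recess 6 mm deep.
- valve: Vacuum valve, fixed: round pedestal with a white dial (radius 75 mm, top 56 mm above the work surface). Origin on the work surface, on the upright lever axis. A green bar on the dial along the valve's own -x direction marks the vent stop.
- lever (a joint): Valve lever angle, rad, 0 at the green vent stop to 1.55; it turns about the upright axis through valve and stays where it is left (about 2.5 N at the knob). At angle a the lever points along (-cos a, +sin a) in the valve's own x, y.
- lever_knob (a point): Middle of the upright red cylindrical knob at the end of the black lever: diameter 22 mm, 45 mm high, 115 mm from the lever axis, its top 123 mm above the work surface, lever bar (12 mm wide) below it with its top at 78 mm. Own -x axis points from the lever axis out to the knob.
- marker (a joint): Angle of the yellow marker on the dial, rad, same zero and sense as the lever; does not move.
- marker_tip (a point): Outer end of the yellow marker, a flat radial bar 22 mm wide on the dial, reaching from the hub to 99 mm from the lever axis, 59 mm above the work surface. Own -x axis points outwards along the marker.
- scraper: Scraper block, 160 g: orange plastic foot 122 mm long (own x), 34 mm thick (own y), 18 mm high, with a wooden grip 56 mm (x) x 20 mm (y) rising from the middle of it to 68 mm above its underside. Origin: centre of the underside; z up when standing.
- mat: Fixed blue mat 170 x 80 x 3 mm, the scraper's place; origin at the centre of its underside.
- cover0: Blanking cover: steel plate 56 x 56 x 6 mm with a black grip bar on top, 38 mm (own x) x 14 mm (own y), its top 30 mm above the underside; 90 g. Origin: centre of the underside, z up. May be absent.
- cover1: Blanking cover: steel plate 56 x 56 x 6 mm with a black grip bar on top, 38 mm (own x) x 14 mm (own y), its top 30 mm above the underside; 90 g. Origin: centre of the underside, z up. May be absent.
- cover2: Blanking cover: steel plate 56 x 56 x 6 mm with a black grip bar on top, 38 mm (own x) x 14 mm (own y), its top 30 mm above the underside; 90 g. Origin: centre of the underside, z up. May be absent.
- chip0: Loose brass or copper chip, about 20 x 14 x 7 mm, on the deck at the start; origin: centre of the underside. May be absent.
- chip1: Loose brass or copper chip, about 20 x 14 x 7 mm, on the deck at the start; origin: centre of the underside. May be absent.
- chip2: Loose brass or copper chip, about 20 x 14 x 7 mm, on the deck at the start; origin: centre of the underside. May be absent.
- chip3: Loose brass or copper chip, about 20 x 14 x 7 mm, on the deck at the start; origin: centre of the underside. May be absent.
- chip4: Loose brass or copper chip, about 20 x 14 x 7 mm, on the deck at the start; origin: centre of the underside. May be absent.
- tape_roll: Bystander: yellow tape roll, 96 mm across, 48 mm high.
- tape_measure: Bystander: yellow and black tape measure, 70 x 38 x 62 mm.
- pipe_sleeve: Bystander: grey pipe sleeve, 56 mm across, 42 mm high.
- brass_tee: Bystander: brass tee fitting, 60 mm long, 30 mm high.
- screwdriver: Bystander: screwdriver lying down.
There are look-alikes about, which are no part of the job. Leave any turquoise look-alike of the cover2 alone.

How it is judged:
By the outcome, as a careful person would: the job done as asked, in the order asked, and still so for the second after the job is handed in, with the robot touching nothing.
Of cover0, cover1, cover2 only 2 to 3 are there at a start; the rules pass over those that are not, and their reading is None.
Of chip0, chip1, chip2, chip3, chip4 only 3 to 5 are there at a start; the rules pass over those that are not, and their reading is None.
At some moment in a run one of cover0, cover1, cover2 may be knocked a few centimetres aside while the robot is not near it.
Once in a run the grip may slacken for a moment while it holds something.
It also fails if it takes over 208 s, if anything falls off the work surface, if the arm or the gripper's body presses on something with over 40 N, if the wrist force passes 120 N, or if a joint passes its speed limit or range.

ROBOT

A 6-joint arm with a two-finger parallel gripper is mounted at the origin on the work surface. World frame = base frame: x ahead of the robot, y to its left, z up, the work surface at z = 0. Lengths are in m, angles in rad, forces in N, time in s.
With the tool pointing down it reaches from about 0.25 to 0.775 m from the base axis. Payload 4 kg.
Tool frame: the origin (TCP) lies at the very end of the fingers, on their centre line; the grasp point (between the pads) lies 19 mm behind it; z points along the fingers, x is the direction in which the jaws open and shut, and the axes are right-handed (so a half turn about z gives the same grasp; the last joint's range is limited). The gripper opens to 94 mm and grips with 3 to 60 N. Pads are 16 mm wide; open, the fingers measure 119 mm over their backs; the gripper's body (75 mm by 177 mm) begins 78 mm behind the grasp point.
Start: joints at [-1.26, 0.087, 1.371, -0, 1.684, -0.103], TCP at [0.221, -0.504, 0.206] pointing down, gripper open.
Joint ranges: [-3.1, 3.1], [-0.76, 2.03], [0.27, 2.55], [-1.08, 4.22], [0.17, 2.65], [-2.57, 2.57]. Speed limits (rad/s): [2.79, 2.79, 3.14, 3.14, 3.14, 3.14].

INTERFACE

Orientations are given as [roll, pitch, yaw] about the fixed x, y, z axes, in that order (R = Rz(yaw) Ry(pitch) Rx(roll)).
In Python, from bench import robot, cams, ticket gives the robot as it stands.
- The arm moves only by the tool jog_arm, never from a script. Its argument "series" is a list of rows, each an object of numbers: "x", "y", "z": the shift along the tool's x, y, z in m; "rx", "ry", "rz": the turn, a rotation vector about the tool's x, y, z in degrees. A call has 1 to 12 rows; each row shifts and turns the pose as measured when the row begins, along the tool's axes as they then stand; what a row does not reach is not made up. A row lasts 1/12 s, in which the tool goes at most 41.7 mm and 7.16 degrees, less where a joint would pass 70% of its speed; a pose out of reach is approached as far as the arm can. A call with a gripper value outside its range is refused whole. "claw" is the opening, from 0 (shut) to 1 (fully open), set as the call begins (left out, the last holds). The fingers move at their own pace and stop on an object; the grip force is fixed at half the most. Time passes only in rows, so rows that do not move let the fingers close. It gives the time, the measured TCP pose, the force and the opening at its end, in the units of the state.
- robot.get_obs(): the state, without advancing time (a new reading comes with each control period).
- cams.snapshot(name): name is "side" or "top"; returns a dict with "img" (400x640x3 uint8, red, green, blue), "mtx" (3x3 intrinsics, pixels), "origin" and "attitude" of the camera in the world. Camera axes: x right, y down, z forward; pixel columns grow to the right and rows downward; lengths in m; the calibration is good to about 2 mm. A picture is of the moment at which its call begins. There is no depth.
- ticket.close_job(): hands the job in, once; it reports no verdict.
Trained networks look in a picture, given as the dict that the camera call returned (one of the last four; its "shot" number tells which), for a name from the list of things; names that differ only in an ending like _2 or _b are one class to them, and where a whole thing is asked for, a point or a joint stands for the part that bears it (a point fixed in the world has none). Each returns a list of dicts, best first, with "p" (0 to 1); they miss things now and then, are a little off and sometimes report something else, mostly with a low value. They report only what shows in the picture. A call takes as long as a camera call. They do not tell look-alikes from the thing itself.
- cams.look_for(thing, picture): "bbox" ([left, top, width, height] in pixels, round what is visible of it).
The state is a dict: "time": time; "joint_positions": joint angles; "qvel": joint speeds; "joint_torque": joint torques, N m; "tool_pos": TCP position; "ee_rot": TCP orientation; "wrist_force": force on the tool from outside, world axes, zero at the start; "wrist_torque": the same for the moment, N m; "width": finger opening in m.
Only numpy, scipy, OpenCV 4.12 (cv2) and the standard library are available. Lean on these libraries where they do the work, as an engineer would, in place of code of your own. Each camera call takes 0.05 s, during which the arm holds its last target.

## Working session

There is one attempt and no reset: what is moved stays moved. The work goes in short steps, Python scripts to look and compute and a tool call to move; the robot and the scene stay as the last step left them, time stands still between calls to the robot, and variables do not carry over. Pictures are saved under pics/ and viewed, and the job is handed in when it is done.

Besides the shell and the picture viewer there is one more tool, called by a JSON object that holds its "method" and its "body". jog_arm: Moves the arm, as the interface text tells. Its arguments: {"type":"object","properties":{"series":{"type":"array","items":{"type":"object","properties":{"x":{"type":"number"},"y":{"type":"number"},"z":{"type":"number"},"rx":{"type":"number"},"ry":{"type":"number"},"rz":{"type":"number"}}}},"claw":{"type":"number"}},"required":["series"]}

```bash
ls; mkdir -p pics
cat > h.py <<'E'
import numpy as np, cv2
from bench import robot, cams, ticket
from scipy.spatial.transform import Rotation as R
def snap(n,fn=None):
    s=cams.snapshot(n)
    if fn: cv2.imwrite('pics/'+fn,cv2.cvtColor(s['img'],cv2.COLOR_RGB2BGR))
    return s
def cam(s):
    o=np.array(s['origin'],float); a=np.array(s['attitude'],float)
    Rm=a if a.shape==(3,3) else R.from_euler('xyz',a).as_matrix()
    return o,Rm,np.array(s['mtx'])
def px2w(s,u,v,z):
    o,Rm,K=cam(s); d=Rm@np.linalg.inv(K)@np.array([u,v,1.]); return o+d*(z-o[2])/d[2]
def w2px(s,p):
    o,Rm,K=cam(s); c=K@(Rm.T@(np.array(p)-o)); return c[:2]/c[2]
E
python3 - <<'E'
from h import *
s=snap('top','t0.png'); q=snap('side','s0.png')
for a in (s,q): print(a['origin'],a['attitude'],a['mtx'],a.keys())
print(robot.get_obs())
for n in ['vacuum_table','valve','lever','lever_knob','marker','scraper','mat','cover0','chip0','tape_roll','tape_measure','pipe_sleeve','brass_tee','screwdriver']:
    for nm,a in (('top',s),('side',q)):
        print(n,nm,[(np.round(r['bbox']).tolist(),round(r['p'],2)) for r in cams.look_for(n,a)])
E
```

```text
pics
[0.44755029 0.04627914 0.99910229] [-3.00229578  0.01566551 -1.59614404] [[377.2173914    0.         319.64968109]
 [  0.         377.2173914  199.87689644]
 [  0.           0.           1.        ]] dict_keys(['img', 'mtx', 'origin', 'attitude', 'shot'])
[0.04673703 1.03312865 0.78558607] [-2.13925257  0.01108325 -2.66855809] [[470.50161997   0.         317.93283019]
 [  0.         470.50161997 199.71229447]
 [  0.           0.           1.        ]] dict_keys(['img', 'mtx', 'origin', 'attitude', 'shot'])
{'time': 0.1, 'joint_positions': array([-1.26010653e+00,  8.78727202e-02,  1.37207897e+00,  8.71126614e-06,
        1.68357253e+00, -1.03102835e-01]), 'qvel': array([-0.0004392 , -0.00059624, -0.0039994 ,  0.00123757, -0.00037725,
        0.00140799]), 'joint_torque': array([ 1.63884313e-03, -3.41252875e+01, -3.03302264e+01,  7.19170365e-02,
        3.04680713e-02, -9.20683715e-05]), 'tool_pos': array([ 0.22099675, -0.50312479,  0.20443803]), 'ee_rot': array([-3.14138524e+00,  1.92042079e-03, -1.15700253e+00]), 'wrist_force': array([ 0.20174653,  0.15979047, -0.48139011]), 'wr
[... 1730 characters left out ...]
0, 42.0, 43.0], 0.27)]
tape_measure top [([333.0, 110.0, 20.0, 36.0], 0.89), ([268.0, 150.0, 184.0, 73.0], 0.22)]
tape_measure side [([251.0, 176.0, 23.0, 22.0], 0.88)]
pipe_sleeve top [([271.0, 150.0, 179.0, 75.0], 0.55), ([376.0, 276.0, 24.0, 23.0], 0.48)]
pipe_sleeve side [([394.0, 201.0, 18.0, 19.0], 0.56), ([264.0, 232.0, 19.0, 48.0], 0.45), ([261.0, 242.0, 34.0, 32.0], 0.37)]
brass_tee top [([462.0, 226.0, 34.0, 64.0], 0.4)]
brass_tee side [([230.0, 200.0, 22.0, 14.0], 0.7), ([367.0, 183.0, 21.0, 19.0], 0.64)]
screwdriver top [([202.0, 124.0, 36.0, 58.0], 0.76)]
screwdriver side [([197.0, 241.0, 20.0, 21.0], 0.71), ([245.0, 233.0, 63.0, 52.0], 0.33), ([261.0, 234.0, 22.0, 43.0], 0.31)]
```

Run:
```python
import cv2
a=cv2.imread('pics/t0.png')[90:330,140:540]; cv2.imwrite('pics/t0z.png',cv2.resize(a,None,fx=2,fy=2,interpolation=cv2.INTER_CUBIC))
a=cv2.imread('pics/s0.png')[120:360,160:480]; cv2.imwrite('pics/s0z.png',cv2.resize(a,None,fx=2.5,fy=2.5,interpolation=cv2.INTER_CUBIC))
```

```text
(no output)
```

View pics/t0z.png

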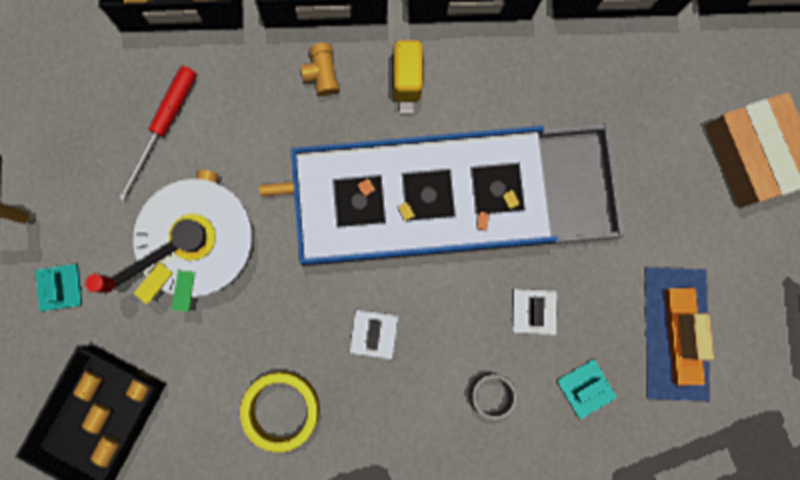

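View pics/s0z.png

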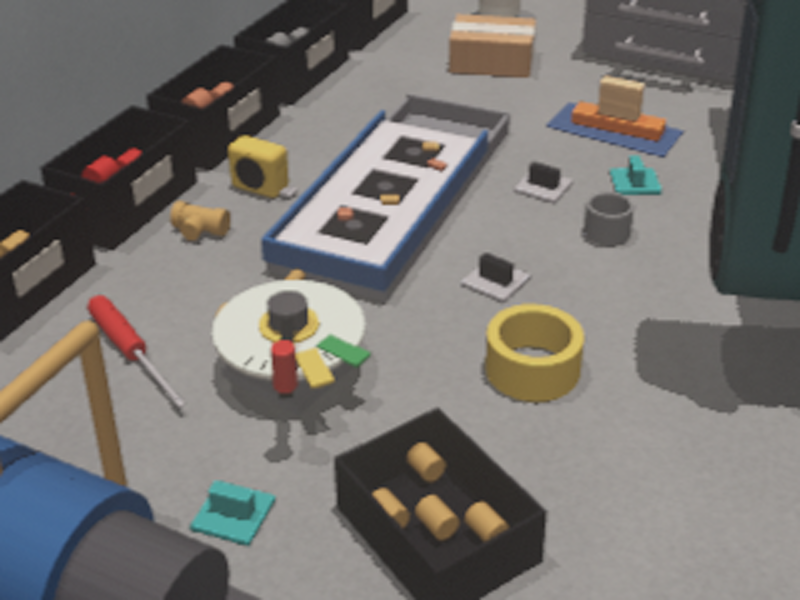

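```bash
cat >> h.py <<'E'
def zz(u,v): return u/2+140, v/2+90
E
python3 - <<'E'
from h import *
s=snap('top'); q=snap('side')
P=lambda u,v,z: px2w(s,*zz(u,v),z)[:2].round(4)
print('pads',[P(*c,.036) for c in ((360,202),(429,195),(498,188))])
print('deck corners lip top',P(293,150,.048),P(543,129,.048),P(555,241,.048),P(302,263,.048))
print('tray', P(606,127,.03),P(619,238,.03))
print('hub',P(188,236,.085),'dial',P(193,237,.056),'knob',P(97,283,.123),'green',P(186,271,.058),P(181,308,.058),'marker',P(167,268,.059),P(140,299,.059))
print('chips',[P(*c,.04) for c in ((366,187),(405,211),(511,199),(483,221))])
print('covers',[P(*c,.03) for c in ((373,334),(537,311))],[P(*c,.006) for c in ((373,334),(535,312))])
print('turq',[P(*c,.006) for c in ((59,288),(586,388))])
print('mat',[P(*c,.003) for c in ((646,267),(707,270),(709,401),(648,398))])
print('scraper foot top',[P(*c,.021) for c in ((670,289),(696,289),(703,384),(676,385))],'grip',[P(*c,.071) for c in ((695,314),(712,314),(713,360),(697,360))])
# contours for pads & covers
hsv=cv2.cvtColor(s['img'],cv2.COLOR_RGB2HSV)
# side check of the points
for n,p in (('knobtop',[*P(97,283,.123),.123]),('hub',[*P(188,236,.085),.085]),('grip',[*P(704,337,.071),.071]),('cov',[*P(373,334,.03),.03]),('pad0',[*P(498,188,.036),.036])):
    u=w2px(q,p); print(n,p,(u-[160,120])*2.5)
E
```

```text
pads [array([0.6061, 0.0564]), array([ 0.6128, -0.033 ]), array([ 0.6194, -0.1224])]
deck corners lip top [0.6746 0.1411] [ 0.6929 -0.1821] [ 0.5474 -0.1886] [0.528  0.1316]
tray [ 0.6978 -0.269 ] [ 0.5509 -0.2753]
hub [0.5617 0.2675] dial [0.5639 0.2682] knob [0.5047 0.3644] green [0.521  0.2763] [0.4751 0.2822] marker [0.5253 0.3   ] [0.4876 0.3333]
chips [array([0.6248, 0.0482]), array([ 0.5921, -0.0011]), array([ 0.6039, -0.1376]), array([ 0.5764, -0.1004])]
covers [array([0.4368, 0.0443]), array([ 0.4605, -0.1648])] [array([0.4366, 0.0443]), array([ 0.4596, -0.1674])]
turq [array([0.5071, 0.4572]), array([ 0.3612, -0.227 ])]
mat [array([ 0.5145, -0.3167]), array([ 0.5085, -0.3959]), array([ 0.3409, -0.3835]), array([ 0.3465, -0.3062])]
scraper foot top [array([ 0.4843, -0.3386]), array([ 0.4834, -0.3717]), array([ 0.3639, -0.3701]), array([ 0.3635, -0.3362])] grip [array([ 0.4514, -0.3465]), array([ 0.4509, -0.367 ]), array([ 0.3961, -0.3633]), array([ 0.3966, -0.3442])]
knobtop [np.float64(0.5047), np.float64(0.3644), 0.123] [286.09644797 343.10310349]
hub [np.float64(0.5617), np.float64(0.2675), 0.085] [290.66391666 299.72731577]
grip [np.float64(0.4237), np.float64(-0.3549), 0.071] [623.27727412  80.65538921]
cov [np.float64(0.4368), np.float64(0.0443), 0.03] [496.0232512  259.30728015]
pad0 [np.float64(0.6194), np.float64(-0.1224), 0.036] [414.54618944 149.79314619]
```

```bash
cat >> h.py <<'E'
import json
def state():
    o=robot.get_obs(); p=np.array(o['tool_pos']); r=np.array(o['ee_rot'])
    print('t %.2f'%o['time'],'p',p.round(4),'rot',r.round(3),'F',np.array(o['wrist_force']).round(1),'w %.4f'%o['width'],'q',np.array(o['joint_positions']).round(2)); return o
def plan(wps, step=.038, rstep=6.0):
    """wps: list of (x,y,z,yaw_deg); prints rows in the tool's axes"""
    o=state(); p=np.array(o['tool_pos']); Rm=R.from_euler('xyz',o['ee_rot'])
    out=[]
    for x,y,z,yw in wps:
        T=np.array([x,y,z]); RT=R.from_euler('xyz',[np.pi,0,np.radians(yw)])
        ang=np.degrees((Rm.inv()*RT).magnitude()); n=max(1,int(np.ceil(max(np.linalg.norm(T-p)/step,ang/rstep))))
        for i in range(n):
            k=n-i
            d=(Rm.inv().apply(T-p)/k).round(3); rv=np.degrees((Rm.inv()*RT).as_rotvec()/k).round(1)
            row={a:float(b) for a,b in zip(('x','y','z','rx','ry','rz'),[*d,*rv]) if b!=0}
            out.append(row); p=p+Rm.apply(d); Rm=Rm*R.from_rotvec(np.radians(rv))
        out.append(None)
    c=0
    for r in out:
        if r is None: print('--'); continue
        print(json.dumps(r),end=', '); c+=1
    print(c)
E
python3 - <<'E'
from h import *
plan([(.505,.3645,.19,31),(.505,.3645,.086,31)])
E
```

```text
t 1.60 p [ 0.2212 -0.5036  0.2055] rot [-3.142 -0.    -1.157] F [-0.1 -0.4 -0.4] w 0.0939 q [-1.26  0.09  1.37  0.    1.68 -0.1 ]
{"x": -0.027, "y": -0.024, "z": 0.001, "rz": -3.9}, {"x": -0.026, "y": -0.026, "z": 0.001, "rz": -3.9}, {"x": -0.024, "y": -0.028, "z": 0.001, "rz": -3.9}, {"x": -0.022, "y": -0.029, "z": 0.001, "rz": -3.9}, {"x": -0.02, "y": -0.031, "z": 0.001, "rz": -3.9}, {"x": -0.017, "y": -0.032, "z": 0.001, "rz": -3.9}, {"x": -0.015, "y": -0.033, "rz": -3.9}, {"x": -0.013, "y": -0.034, "z": 0.001, "rz": -3.9}, {"x": -0.011, "y": -0.035, "rz": -3.9}, {"x": -0.008, "y": -0.036, "z": 0.001, "rz": -3.9}, {"x": -0.006, "y": -0.036, "rz": -3.9}, {"x": -0.003, "y": -0.036, "z": 0.001, "rz": -3.9}, {"x": -0.001, "y": -0.037, "rz": -3.9}, {"x": 0.002, "y": -0.036, "z": 0.001, "rz": -3.9}, {"x": 0.004, "y": -0.036, "rz": -3.9}, {"x": 0.007, "y": -0.036, "z": 0.001, "rz": -3.9}, {"x": 0.009, "y": -0.035, "rz": -3.9}, {"x": 0.011, "y": -0.035, "z": 0.001, "rz": -3.9}, {"x": 0.014, "y": -0.034, "rz": -3.9}, {"x": 0.016, "y": -0.033, "z": 0.001, "rz": -3.9}, {"x": 0.018, "y": -0.032, "rz": -3.9}, {"x": 0.02, "y": -0.03, "z": 0.001, "rz": -3.8}, {"x": 0.022, "y": -0.029, "rz": -3.9}, {"x": 0.025, "y": -0.028, "z": 0.001, "rz": -3.8}, {"x": 0.026, "y": -0.025, "rz": -3.9}, --
{"z": 0.035}, {"z": 0.035}, {"z": 0.034}, --
28
```

{"method": "jog_arm", "body": {"series": [{"x": -0.027, "y": -0.024, "rz": -3.9}, {"x": -0.026, "y": -0.026, "rz": -3.9}, {"x": -0.024, "y": -0.028, "rz": -3.9}, {"x": -0.022, "y": -0.029, "rz": -3.9}, {"x": -0.02, "y": -0.031, "rz": -3.9}, {"x": -0.017, "y": -0.032, "rz": -3.9}, {"x": -0.015, "y": -0.033, "rz": -3.9}, {"x": -0.013, "y": -0.034, "rz": -3.9}, {"x": -0.011, "y": -0.035, "rz": -3.9}, {"x": -0.008, "y": -0.036, "rz": -3.9}, {"x": -0.006, "y": -0.036, "rz": -3.9}, {"x": -0.003, "y": -0.036, "rz": -3.9}]}}

```text
invalid input
```

{"method": "jog_arm", "body": {"series": [{"x": -0.001, "y": -0.037, "rz": -3.9}, {"x": 0.002, "y": -0.036, "rz": -3.9}, {"x": 0.004, "y": -0.036, "rz": -3.9}, {"x": 0.007, "y": -0.036, "rz": -3.9}, {"x": 0.009, "y": -0.035, "rz": -3.9}, {"x": 0.011, "y": -0.035, "rz": -3.9}, {"x": 0.014, "y": -0.034, "rz": -3.9}, {"x": 0.016, "y": -0.033, "rz": -3.9}]}}

```text
invalid input
```

Run:
```python
from h import *
plan([(.505,.3645,.19,31),(.505,.3645,.086,31)])
```

```text
t 1.60 p [ 0.2212 -0.5036  0.2055] rot [-3.142 -0.    -1.157] F [-0.1 -0.4 -0.4] w 0.0939 q [-1.26  0.09  1.37  0.    1.68 -0.1 ]
{"x": -0.027, "y": -0.024, "z": 0.001, "rz": -3.9}, {"x": -0.026, "y": -0.026, "z": 0.001, "rz": -3.9}, {"x": -0.024, "y": -0.028, "z": 0.001, "rz": -3.9}, {"x": -0.022, "y": -0.029, "z": 0.001, "rz": -3.9}, {"x": -0.02, "y": -0.031, "z": 0.001, "rz": -3.9}, {"x": -0.017, "y": -0.032, "z": 0.001, "rz": -3.9}, {"x": -0.015, "y": -0.033, "rz": -3.9}, {"x": -0.013, "y": -0.034, "z": 0.001, "rz": -3.9}, {"x": -0.011, "y": -0.035, "rz": -3.9}, {"x": -0.008, "y": -0.036, "z": 0.001, "rz": -3.9}, {"x": -0.006, "y": -0.036, "rz": -3.9}, {"x": -0.003, "y": -0.036, "z": 0.001, "rz": -3.9}, {"x": -0.001, "y": -0.037, "rz": -3.9}, {"x": 0.002, "y": -0.036, "z": 0.001, "rz": -3.9}, {"x": 0.004, "y": -0.036, "rz": -3.9}, {"x": 0.007, "y": -0.036, "z": 0.001, "rz": -3.9}, {"x": 0.009, "y": -0.035, "rz": -3.9}, {"x": 0.011, "y": -0.035, "z": 0.001, "rz": -3.9}, {"x": 0.014, "y": -0.034, "rz": -3.9}, {"x": 0.016, "y": -0.033, "z": 0.001, "rz": -3.9}, {"x": 0.018, "y": -0.032, "rz": -3.9}, {"x": 0.02, "y": -0.03, "z": 0.001, "rz": -3.8}, {"x": 0.022, "y": -0.029, "rz": -3.9}, {"x": 0.025, "y": -0.028, "z": 0.001, "rz": -3.8}, {"x": 0.026, "y": -0.025, "rz": -3.9}, --
{"z": 0.035}, {"z": 0.035}, {"z": 0.034}, --
28
```

{"method": "jog_arm", "body": {"series": [{"x": -0.027, "y": -0.024, "z": 0, "rx": 0, "ry": 0, "rz": -3.9}]}}

```text
time: 1.68
tool_pos: [0.2307, -0.4725, 0.2039]
ee_rot: [3.14, 0.0, -1.092]
wrist_force: [1.5, 1.3, 0.7]
width: 0.0937
```

```bash
sed -i "s/ if b!=0}/}/; s/\[\*d,\*rv\])/[*(d+0.),*(rv+0.)])/" h.py
python3 - <<'E'
import re
t=open('h.py').read()
t=t.replace("print(json.dumps(r),end=', '); c+=1","print(json.dumps(r).replace('-0.0,','0,').replace('-0.0}','0}').replace('0.0,','0,').replace('0.0}','0}').replace(' ',''),end=',\\n' if c%12==11 else ','); c+=1")
open('h.py','w').write(t)
E
python3 - <<'E'
from h import *
plan([(.505,.3645,.19,31)])
E
```

```text
t 1.68 p [ 0.2307 -0.4725  0.2039] rot [ 3.14   0.    -1.092] F [1.5 1.3 0.7] w 0.0937 q [-1.22  0.03  1.43 -0.    1.68 -0.13]
{"x":-0.026,"y":-0.026,"z":0.001,"rx":0,"ry":0,"rz":-3.9},{"x":-0.024,"y":-0.028,"z":0.001,"rx":0,"ry":0,"rz":-3.9},{"x":-0.022,"y":-0.029,"z":0,"rx":0,"ry":0,"rz":-3.9},{"x":-0.02,"y":-0.031,"z":0.001,"rx":0,"ry":0,"rz":-3.9},{"x":-0.018,"y":-0.032,"z":0,"rx":0,"ry":0,"rz":-3.9},{"x":-0.015,"y":-0.033,"z":0.001,"rx":0,"ry":0,"rz":-3.9},{"x":-0.013,"y":-0.034,"z":0,"rx":0,"ry":0,"rz":-3.9},{"x":-0.011,"y":-0.035,"z":0.001,"rx":0,"ry":0,"rz":-3.9},{"x":-0.008,"y":-0.036,"z":0,"rx":0,"ry":0,"rz":-3.9},{"x":-0.006,"y":-0.036,"z":0.001,"rx":0,"ry":0,"rz":-3.9},{"x":-0.003,"y":-0.037,"z":0,"rx":0,"ry":0,"rz":-3.9},{"x":-0.001,"y":-0.037,"z":0.001,"rx":0,"ry":0,"rz":-3.9},
{"x":0.002,"y":-0.037,"z":0,"rx":0,"ry":0,"rz":-3.9},{"x":0.004,"y":-0.036,"z":0.001,"rx":0,"ry":0,"rz":-3.9},{"x":0.006,"y":-0.036,"z":0,"rx":0,"ry":0,"rz":-3.9},{"x":0.009,"y":-0.036,"z":0.001,"rx":0,"ry":0,"rz":-3.9},{"x":0.011,"y":-0.035,"z":0,"rx":0,"ry":0,"rz":-3.9},{"x":0.014,"y":-0.034,"z":0.001,"rx":0,"ry":0,"rz":-3.9},{"x":0.016,"y":-0.033,"z":0,"rx":0,"ry":0,"rz":-3.9},{"x":0.018,"y":-0.032,"z":0.001,"rx":0,"ry":0,"rz":-3.9},{"x":0.02,"y":-0.031,"z":0,"rx":0,"ry":0,"rz":-3.9},{"x":0.022,"y":-0.029,"z":0.001,"rx":0,"ry":0,"rz":-3.9},{"x":0.024,"y":-0.027,"z":0,"rx":0,"ry":0.1,"rz":-3.9},{"x":0.027,"y":-0.026,"z":0.001,"rx":0,"ry":0,"rz":-3.9},
--
24
```

{"method": "jog_arm", "body": {"series": [{"x": -0.026, "y": -0.026, "z": 0, "rx": 0, "ry": 0, "rz": -3.9}, {"x": -0.024, "y": -0.028, "z": 0, "rx": 0, "ry": 0, "rz": -3.9}, {"x": -0.022, "y": -0.029, "z": 0, "rx": 0, "ry": 0, "rz": -3.9}, {"x": -0.02, "y": -0.031, "z": 0, "rx": 0, "ry": 0, "rz": -3.9}, {"x": -0.018, "y": -0.032, "z": 0, "rx": 0, "ry": 0, "rz": -3.9}, {"x": -0.015, "y": -0.033, "z": 0, "rx": 0, "ry": 0, "rz": -3.9}, {"x": -0.013, "y": -0.034, "z": 0, "rx": 0, "ry": 0, "rz": -3.9}, {"x": -0.011, "y": -0.035, "z": 0, "rx": 0, "ry": 0, "rz": -3.9}, {"x": -0.008, "y": -0.036, "z": 0, "rx": 0, "ry": 0, "rz": -3.9}, {"x": -0.006, "y": -0.036, "z": 0, "rx": 0, "ry": 0, "rz": -3.9}, {"x": -0.003, "y": -0.037, "z": 0, "rx": 0, "ry": 0, "rz": -3.9}, {"x": -0.001, "y": -0.037, "z": 0, "rx": 0, "ry": 0, "rz": -3.9}]}}

```text
time: 2.68
tool_pos: [0.3636, -0.0352, 0.2042]
ee_rot: [3.141, -0.006, -0.246]
wrist_force: [1.4, 0.4, 0.5]
width: 0.0938
```

{"method": "jog_arm", "body": {"series": [{"x": 0.002, "y": -0.037, "z": 0, "rx": 0, "ry": 0, "rz": -3.9}, {"x": 0.004, "y": -0.036, "z": 0, "rx": 0, "ry": 0, "rz": -3.9}, {"x": 0.006, "y": -0.036, "z": 0, "rx": 0, "ry": 0, "rz": -3.9}, {"x": 0.009, "y": -0.036, "z": 0, "rx": 0, "ry": 0, "rz": -3.9}, {"x": 0.011, "y": -0.035, "z": 0, "rx": 0, "ry": 0, "rz": -3.9}, {"x": 0.014, "y": -0.034, "z": 0, "rx": 0, "ry": 0, "rz": -3.9}, {"x": 0.016, "y": -0.033, "z": 0, "rx": 0, "ry": 0, "rz": -3.9}]}}

```text
time: 3.27
tool_pos: [0.4343, 0.2265, 0.2069]
ee_rot: [3.135, -0.014, 0.258]
wrist_force: [0.7, -1.5, 0.0]
width: 0.0941
```

Run:
```python
from h import *
plan([(.505,.3645,.17,31)])
```

```text
t 3.27 p [0.4343 0.2265 0.2069] rot [ 3.135 -0.014  0.258] F [ 0.7 -1.5  0. ] w 0.0941 q [ 0.37 -0.06  1.51 -0.01  1.67  0.11]
{"x":0.021,"y":-0.023,"z":0.008,"rx":0.1,"ry":-0.2,"rz":-3.2},{"x":0.022,"y":-0.022,"z":0.007,"rx":0.1,"ry":-0.1,"rz":-3.3},{"x":0.023,"y":-0.021,"z":0.008,"rx":0.1,"ry":-0.2,"rz":-3.2},{"x":0.024,"y":-0.019,"z":0.007,"rx":0.1,"ry":-0.1,"rz":-3.3},{"x":0.025,"y":-0.018,"z":0.007,"rx":0.1,"ry":-0.2,"rz":-3.2},--
5
```

{"method": "jog_arm", "body": {"series": [{"x": 0.021, "y": -0.023, "z": 0.008, "rx": 0.1, "ry": -0.2, "rz": -3.2}, {"x": 0.022, "y": -0.022, "z": 0.007, "rx": 0.1, "ry": -0.2, "rz": -3.3}, {"x": 0.023, "y": -0.021, "z": 0.008, "rx": 0.1, "ry": -0.2, "rz": -3.2}, {"x": 0.024, "y": -0.019, "z": 0.007, "rx": 0.1, "ry": -0.2, "rz": -3.3}, {"x": 0.025, "y": -0.018, "z": 0.007, "rx": 0.1, "ry": -0.2, "rz": -3.2}, {"x": 0, "y": 0, "z": 0, "rx": 0, "ry": 0, "rz": 0}]}}

```text
time: 3.77
tool_pos: [0.5054, 0.3804, 0.1676]
ee_rot: [-3.139, 0.002, 0.567]
wrist_force: [-0.8, -1.3, -1.2]
width: 0.0939
```

Run:
```python
from h import *
snap('side','s1.png')
plan([(.505,.3645,.17,31),(.505,.3645,.086,31)])
```

```text
t 3.82 p [0.5048 0.3785 0.1688] rot [-3.14e+00  3.00e-03  5.65e-01] F [ 0.1 -0.9  0.1] w 0.0939 q [ 0.55  0.28  1.22  0.    1.64 -0.01]
{"x":-0.007,"y":0.012,"z":-0.001,"rx":-0.1,"ry":0.2,"rz":1.3},--
{"x":0,"y":0,"z":0.028,"rx":0,"ry":0,"rz":0},{"x":0,"y":0,"z":0.028,"rx":0,"ry":0,"rz":0},{"x":0,"y":0,"z":0.028,"rx":0,"ry":0,"rz":0},--
4
```

View pics/s1.png

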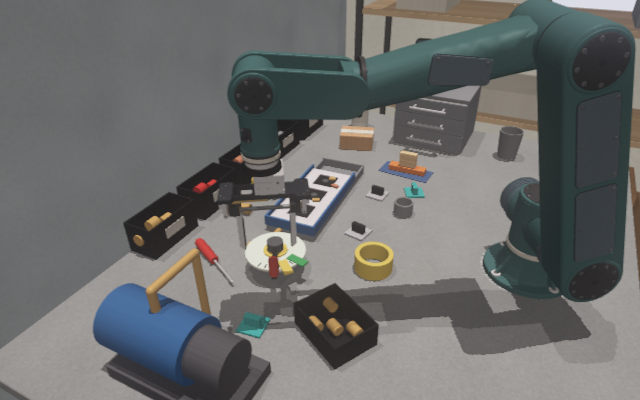

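{"method": "jog_arm", "body": {"series": [{"x": -0.007, "y": 0.012, "z": 0, "rx": 0, "ry": 0, "rz": 1.3}, {"x": 0, "y": 0, "z": 0, "rx": 0, "ry": 0, "rz": 0}, {"x": 0, "y": 0, "z": 0.03, "rx": 0, "ry": 0, "rz": 0}, {"x": 0, "y": 0, "z": 0.028, "rx": 0, "ry": 0, "rz": 0}, {"x": 0, "y": 0, "z": 0.02, "rx": 0, "ry": 0, "rz": 0}, {"x": 0, "y": 0, "z": 0, "rx": 0, "ry": 0, "rz": 0}]}}

```text
time: 4.32
tool_pos: [0.507, 0.3574, 0.097]
ee_rot: [3.141, -0.01, 0.53]
wrist_force: [-1.1, -0.5, -0.1]
width: 0.0939
```

Run:
```python
from h import *
plan([(.505,.3645,.087,31)])
```

```text
t 4.32 p [0.507  0.3574 0.097 ] rot [ 3.141 -0.01   0.53 ] F [-1.1 -0.5 -0.1] w 0.0939 q [ 0.52  0.28  1.37 -0.    1.49 -0.01]
{"x":0.002,"y":-0.007,"z":0.01,"rx":0.1,"ry":-0.5,"rz":-0.6},--
1
```

{"method": "jog_arm", "body": {"series": [{"x": 0.002, "y": -0.007, "z": 0.01, "rx": 0, "ry": -0.5, "rz": -0.6}, {"x": 0, "y": 0, "z": 0, "rx": 0, "ry": 0, "rz": 0}, {"x": 0, "y": 0, "z": 0, "rx": 0, "ry": 0, "rz": 0}]}}

```text
time: 4.57
tool_pos: [0.5061, 0.3625, 0.0912]
ee_rot: [3.14, -0.005, 0.537]
wrist_force: [0.0, -0.8, 0.4]
width: 0.0938
```

Run:
```python
from h import *
plan([(.505,.3645,.087,31)])
```

```text
t 4.57 p [0.5061 0.3625 0.0912] rot [ 3.14  -0.005  0.537] F [ 0.  -0.8  0.4] w 0.0938 q [ 0.53  0.29  1.36 -0.    1.48 -0.01]
{"x":0,"y":-0.002,"z":0.004,"rx":0.1,"ry":-0.3,"rz":-0.3},--
1
```

Good. Close.

{"method": "jog_arm", "body": {"claw": 0, "series": [{"x": 0, "y": -0.002, "z": 0.004, "rx": 0, "ry": -0.3, "rz": 0}, {"x": 0, "y": 0, "z": 0, "rx": 0, "ry": 0, "rz": 0}, {"x": 0, "y": 0, "z": 0, "rx": 0, "ry": 0, "rz": 0}, {"x": 0, "y": 0, "z": 0, "rx": 0, "ry": 0, "rz": 0}, {"x": 0, "y": 0, "z": 0, "rx": 0, "ry": 0, "rz": 0}, {"x": 0, "y": 0, "z": 0, "rx": 0, "ry": 0, "rz": 0}, {"x": 0, "y": 0, "z": 0, "rx": 0, "ry": 0, "rz": 0}, {"x": 0, "y": 0, "z": 0, "rx": 0, "ry": 0, "rz": 0}]}}

```text
time: 5.23
tool_pos: [0.5077, 0.3663, 0.0932]
ee_rot: [3.14, -0.01, 0.537]
wrist_force: [-0.5, -0.3, 0.1]
width: 0.044
```

{"method": "jog_arm", "body": {"series": [{"x": 0, "y": 0, "z": 0.004, "rx": 0, "ry": -0.3, "rz": 0}, {"x": 0, "y": 0, "z": 0, "rx": 0, "ry": 0, "rz": 0}, {"x": 0, "y": 0, "z": 0, "rx": 0, "ry": 0, "rz": 0}, {"x": 0, "y": 0, "z": 0, "rx": 0, "ry": 0, "rz": 0}, {"x": 0, "y": 0, "z": 0, "rx": 0, "ry": 0, "rz": 0}]}}

```text
time: 5.65
tool_pos: [0.5075, 0.3663, 0.0885]
ee_rot: [3.14, -0.003, 0.537]
wrist_force: [0.3, -0.4, 1.0]
width: 0.0217
```

{"method": "jog_arm", "body": {"series": [{"x": -0.008, "y": 0, "z": 0, "rx": 0, "ry": 0, "rz": -4}, {"x": -0.008, "y": 0.0005, "z": 0, "rx": 0, "ry": 0, "rz": -4}, {"x": -0.008, "y": 0.0003, "z": 0, "rx": 0, "ry": 0, "rz": -4}, {"x": -0.008, "y": 0.0003, "z": 0, "rx": 0, "ry": 0, "rz": -4}, {"x": -0.008, "y": 0.0003, "z": 0, "rx": 0, "ry": 0, "rz": -4}, {"x": -0.008, "y": 0.0003, "z": 0, "rx": 0, "ry": 0, "rz": -4}]}}

```text
time: 6.15
tool_pos: [0.4732, 0.3345, 0.0885]
ee_rot: [3.139, -0.006, 0.972]
wrist_force: [1.4, 1.6, 1.0]
width: 0.0212
```

Run:
```python
from h import *
o=state(); p=np.array(o['tool_pos'])-[.5625,.268,0]; print(np.hypot(*p[:2]),np.degrees(np.arctan2(p[1],p[0])), np.degrees(o['ee_rot'][2])+90)
```

```text
t 6.15 p [0.4732 0.3345 0.0885] rot [ 3.139 -0.006  0.972] F [1.4 1.6 1. ] w 0.0212 q [ 0.52  0.2   1.48  0.    1.46 -0.46]
0.11139421402934212 143.32072745163163 145.7141203430945
```

{"method": "jog_arm", "body": {"series": [{"x": -0.008, "y": 0, "z": 0, "rx": 0, "ry": 0, "rz": -4}, {"x": -0.008, "y": 0.0003, "z": 0, "rx": 0, "ry": 0, "rz": -4}, {"x": -0.008, "y": 0.0003, "z": 0, "rx": 0, "ry": 0, "rz": -4}, {"x": -0.008, "y": 0.0003, "z": 0, "rx": 0, "ry": 0, "rz": -4}, {"x": -0.007, "y": 0.0003, "z": 0, "rx": 0, "ry": 0, "rz": -3}, {"x": -0.004, "y": 0, "z": 0, "rx": 0, "ry": 0, "rz": -2}]}}

```text
time: 6.65
tool_pos: [0.4556, 0.2945, 0.0885]
ee_rot: [3.135, -0.008, 1.359]
wrist_force: [1.6, 2.8, -0.5]
width: 0.0211
```

Run:
```python
from h import *
o=state(); p=np.array(o['tool_pos'])-[.5625,.268,0]; print(np.hypot(*p[:2]),np.degrees(np.arctan2(p[1],p[0])), np.degrees(o['ee_rot'][2])+90)
```

```text
t 6.65 p [0.4556 0.2945 0.0885] rot [ 3.135 -0.008  1.359] F [ 1.6  2.8 -0.5] w 0.0211 q [ 0.47  0.12  1.58  0.    1.44 -0.89]
0.11011751079252764 166.09620941254292 167.84261581341877
```

{"method": "jog_arm", "body": {"series": [{"x": -0.005, "y": 0, "z": 0, "rx": 0, "ry": 0, "rz": -2}, {"x": -0.004, "y": 0, "z": 0, "rx": 0, "ry": 0, "rz": -1.5}, {"x": -0.004, "y": 0, "z": 0, "rx": 0, "ry": 0, "rz": 0}, {"x": -0.004, "y": 0, "z": 0, "rx": 0, "ry": 0, "rz": 0}]}}

```text
time: 6.98
tool_pos: [0.4546, 0.2881, 0.0884]
ee_rot: [3.13, -0.033, 1.426]
wrist_force: [3.1, 13.4, -5.3]
width: 0.0221
```

Run:
```python
from h import *
o=state(); p=np.array(o['tool_pos'])-[.5625,.268,0]; print(np.hypot(*p[:2]),np.degrees(np.arctan2(p[1],p[0])), np.degrees(o['ee_rot'][2])+90)
```

```text
t 6.98 p [0.4546 0.2881 0.0884] rot [ 3.13  -0.033  1.426] F [ 3.1 13.4 -5.3] w 0.0221 q [ 0.45  0.09  1.6   0.02  1.42 -0.98]
0.1097280665358605 169.43605820687736 171.69132191826878
```

{"method": "jog_arm", "body": {"claw": 0.6, "series": [{"x": 0.003, "y": 0, "z": 0, "rx": 0, "ry": 1, "rz": 0}, {"x": 0, "y": 0, "z": 0, "rx": 0, "ry": 1, "rz": 0}, {"x": 0, "y": 0, "z": 0, "rx": 0, "ry": 0, "rz": 0}, {"x": 0, "y": 0, "z": 0, "rx": 0, "ry": 0, "rz": 0}, {"x": 0, "y": 0, "z": 0, "rx": 0, "ry": 0, "rz": 0}, {"x": 0, "y": 0, "z": -0.015, "rx": 0, "ry": 0, "rz": 0}, {"x": 0, "y": 0, "z": -0.035, "rx": 0, "ry": 0, "rz": 0}, {"x": 0, "y": 0, "z": -0.035, "rx": 0, "ry": 0, "rz": 0}, {"x": 0, "y": 0, "z": -0.02, "rx": 0, "ry": 0, "rz": 0}]}}

```text
time: 7.73
tool_pos: [0.4484, 0.2811, 0.1886]
ee_rot: [-3.138, -0.06, 1.425]
wrist_force: [0.4, -0.2, 1.2]
width: 0.0563
```

Run:
```python
from h import *
# scraper grip estimate
# target: pre-grasp above scraper
plan([(.424,-.354,.17,-91)])
```

```text
t 7.73 p [0.4484 0.2811 0.1886] rot [-3.138 -0.06   1.425] F [ 0.4 -0.2  1.2] w 0.0563 q [ 0.42  0.02  1.48  0.05  1.62 -1.  ]
{"x":-0.022,"y":0.002,"z":-0.001,"rx":-0.2,"ry":0,"rz":6.0},{"x":-0.021,"y":0.005,"z":-0.001,"rx":-0.2,"ry":0,"rz":5.9},{"x":-0.021,"y":0.007,"z":-0.001,"rx":-0.2,"ry":0,"rz":6.0},{"x":-0.02,"y":0.009,"z":-0.001,"rx":-0.2,"ry":0,"rz":5.9},{"x":-0.019,"y":0.011,"z":-0.001,"rx":-0.2,"ry":0,"rz":6.0},{"x":-0.018,"y":0.013,"z":0,"rx":-0.2,"ry":0,"rz":5.9},{"x":-0.016,"y":0.015,"z":0,"rx":-0.2,"ry":0,"rz":6.0},{"x":-0.015,"y":0.016,"z":0,"rx":-0.2,"ry":0,"rz":5.9},{"x":-0.013,"y":0.018,"z":0,"rx":-0.2,"ry":0,"rz":6.0},{"x":-0.011,"y":0.019,"z":0,"rx":-0.2,"ry":0,"rz":5.9},{"x":-0.009,"y":0.02,"z":0,"rx":-0.2,"ry":0,"rz":6.0},{"x":-0.007,"y":0.021,"z":0,"rx":-0.2,"ry":0,"rz":5.9},
{"x":-0.005,"y":0.021,"z":0,"rx":-0.2,"ry":0,"rz":6.0},{"x":-0.002,"y":0.022,"z":0,"rx":-0.2,"ry":0,"rz":5.9},{"x":0,"y":0.022,"z":0,"rx":-0.2,"ry":0,"rz":6.0},{"x":0.002,"y":0.022,"z":0,"rx":-0.2,"ry":0,"rz":5.9},{"x":0.004,"y":0.021,"z":0,"rx":-0.2,"ry":0,"rz":6.0},{"x":0.007,"y":0.021,"z":0,"rx":-0.2,"ry":0,"rz":5.9},{"x":0.009,"y":0.02,"z":0,"rx":-0.2,"ry":0,"rz":5.9},{"x":0.011,"y":0.019,"z":0,"rx":-0.2,"ry":0,"rz":6.0},{"x":0.012,"y":0.018,"z":0.001,"rx":-0.2,"ry":0,"rz":5.9},{"x":0.014,"y":0.017,"z":0.001,"rx":-0.2,"ry":-0.1,"rz":6.0},{"x":0.016,"y":0.015,"z":0.001,"rx":-0.2,"ry":0,"rz":5.9},{"x":0.017,"y":0.013,"z":0.001,"rx":-0.2,"ry":-0.1,"rz":6.0},
{"x":0.019,"y":0.011,"z":0,"rx":-0.2,"ry":0,"rz":5.9},{"x":0.02,"y":0.009,"z":0.001,"rx":-0.2,"ry":-0.1,"rz":6.0},{"x":0.021,"y":0.007,"z":0,"rx":-0.1,"ry":0,"rz":5.9},{"x":0.021,"y":0.005,"z":0.001,"rx":-0.2,"ry":-0.1,"rz":6.0},{"x":0.022,"y":0.004,"z":0,"rx":-0.1,"ry":0,"rz":5.9},--
29
```

Run:
```python
from h import *
s=snap('top','t1.png'); snap('side','s1b.png')
a=cv2.imread('pics/t1.png')[90:330,140:540]; cv2.imwrite('pics/t1z.png',cv2.resize(a,None,fx=2,fy=2,interpolation=cv2.INTER_CUBIC))
a=cv2.imread('pics/s1b.png')[120:360,160:480]; cv2.imwrite('pics/s1z.png',cv2.resize(a,None,fx=2.5,fy=2.5,interpolation=cv2.INTER_CUBIC))
plan([(.424,-.354,.17,88)])
```

```text
t 7.83 p [0.45   0.2818 0.1904] rot [ 3.14  -0.063  1.425] F [ 1.3 -0.   0.3] w 0.0564 q [ 0.42  0.02  1.48  0.05  1.61 -1.  ]
{"x":-0.037,"y":0.004,"z":-0.001,"rx":0,"ry":-0.2,"rz":-0.4},{"x":-0.037,"y":0.004,"z":-0.001,"rx":0,"ry":-0.2,"rz":-0.4},{"x":-0.037,"y":0.003,"z":-0.001,"rx":0,"ry":-0.2,"rz":-0.4},{"x":-0.037,"y":0.003,"z":-0.001,"rx":0,"ry":-0.2,"rz":-0.4},{"x":-0.037,"y":0.003,"z":-0.001,"rx":0,"ry":-0.2,"rz":-0.4},{"x":-0.037,"y":0.003,"z":0,"rx":0,"ry":-0.2,"rz":-0.4},{"x":-0.038,"y":0.002,"z":0,"rx":0,"ry":-0.2,"rz":-0.4},{"x":-0.038,"y":0.002,"z":0,"rx":0,"ry":-0.2,"rz":-0.4},{"x":-0.037,"y":0.002,"z":0,"rx":0,"ry":-0.2,"rz":-0.4},{"x":-0.038,"y":0.002,"z":0,"rx":0,"ry":-0.2,"rz":-0.3},{"x":-0.037,"y":0.001,"z":0,"rx":0,"ry":-0.2,"rz":-0.4},{"x":-0.038,"y":0.001,"z":0,"rx":0.1,"ry":-0.2,"rz":-0.3},
{"x":-0.037,"y":0.001,"z":0,"rx":0,"ry":-0.2,"rz":-0.4},{"x":-0.038,"y":0.001,"z":0.001,"rx":0.1,"ry":-0.2,"rz":-0.3},{"x":-0.037,"y":0,"z":0.001,"rx":0,"ry":-0.3,"rz":-0.4},{"x":-0.038,"y":0,"z":0.001,"rx":0.1,"ry":-0.2,"rz":-0.3},{"x":-0.037,"y":0,"z":0.001,"rx":0,"ry":-0.3,"rz":-0.4},--
17
```

View pics/t1z.png

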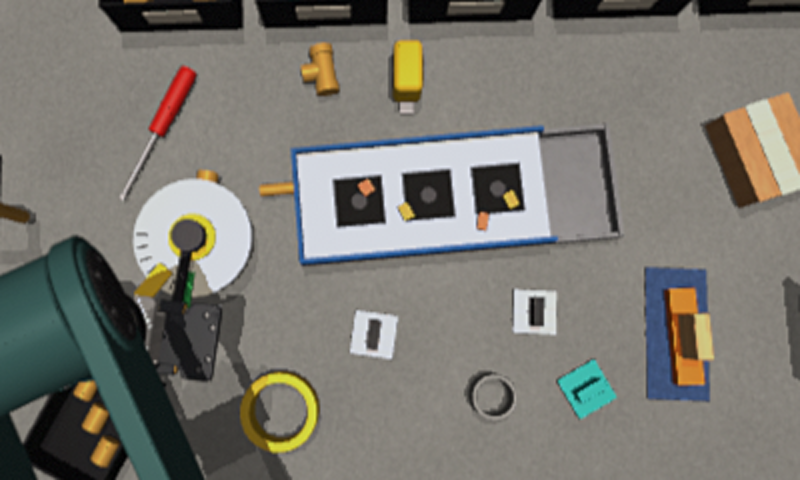

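View pics/s1z.png

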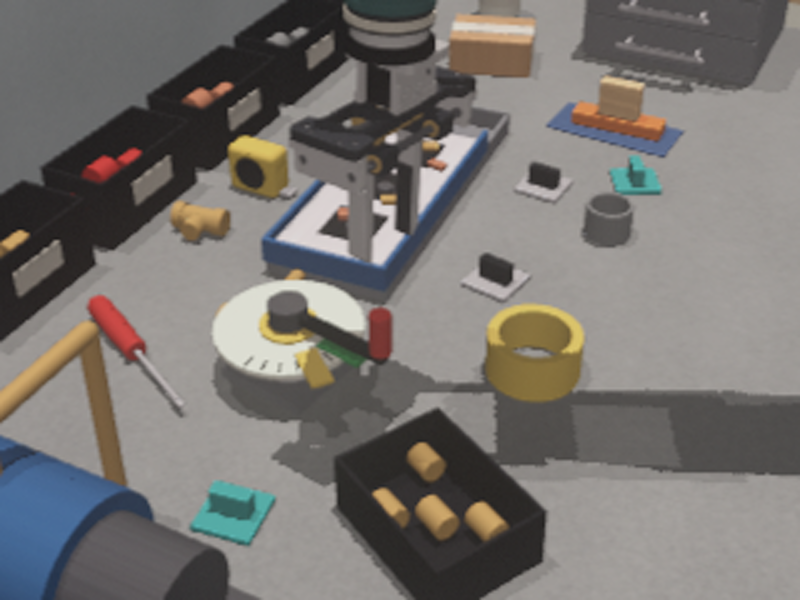

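{"method": "jog_arm", "body": {"claw": 0.8, "series": [{"x": -0.037, "y": 0.004, "z": -0.001, "rx": 0, "ry": -1, "rz": -0.4}, {"x": -0.037, "y": 0.004, "z": -0.001, "rx": 0, "ry": -1, "rz": -0.4}, {"x": -0.037, "y": 0.003, "z": -0.001, "rx": 0, "ry": -1, "rz": -0.4}, {"x": -0.037, "y": 0.003, "z": -0.001, "rx": 0, "ry": -0.5, "rz": -0.4}, {"x": -0.037, "y": 0.003, "z": 0, "rx": 0, "ry": 0, "rz": -0.4}, {"x": -0.037, "y": 0.003, "z": 0, "rx": 0, "ry": 0, "rz": -0.4}, {"x": -0.038, "y": 0.002, "z": 0, "rx": 0, "ry": 0, "rz": -0.4}, {"x": -0.038, "y": 0.002, "z": 0, "rx": 0, "ry": 0, "rz": -0.4}, {"x": -0.037, "y": 0.002, "z": 0, "rx": 0, "ry": 0, "rz": -0.4}, {"x": -0.038, "y": 0.002, "z": 0, "rx": 0, "ry": 0, "rz": -0.3}, {"x": -0.037, "y": 0.001, "z": 0, "rx": 0, "ry": 0, "rz": -0.4}, {"x": -0.038, "y": 0.001, "z": 0, "rx": 0, "ry": 0, "rz": -0.3}]}}

```text
time: 8.83
tool_pos: [0.4269, -0.178, 0.1711]
ee_rot: [-3.125, -0.003, 1.525]
wrist_force: [1.9, -0.0, 0.9]
width: 0.0752
```

Run:
```python
from h import *
plan([(.424,-.354,.15,88)])
```

```text
t 8.83 p [ 0.4269 -0.178   0.1711] rot [-3.125e+00 -3.000e-03  1.525e+00] F [ 1.9 -0.   0.9] w 0.0752 q [-0.51 -0.09  1.61 -0.    1.63 -2.04]
{"x":-0.035,"y":0.001,"z":0.004,"rx":-0.2,"ry":0,"rz":-0.1},{"x":-0.035,"y":0.001,"z":0.004,"rx":-0.2,"ry":0,"rz":-0.1},{"x":-0.035,"y":0.001,"z":0.004,"rx":-0.2,"ry":-0.1,"rz":-0.1},{"x":-0.036,"y":0.001,"z":0.004,"rx":-0.2,"ry":0,"rz":-0.2},{"x":-0.035,"y":0.001,"z":0.005,"rx":-0.2,"ry":-0.1,"rz":-0.1},--
5
```

{"method": "jog_arm", "body": {"series": [{"x": -0.035, "y": 0.001, "z": 0.004, "rx": -0.2, "ry": 0, "rz": -0.1}, {"x": -0.035, "y": 0.001, "z": 0.004, "rx": -0.2, "ry": 0, "rz": -0.1}, {"x": -0.035, "y": 0.001, "z": 0.004, "rx": -0.2, "ry": 0, "rz": -0.1}, {"x": -0.035, "y": 0.001, "z": 0.004, "rx": -0.2, "ry": 0, "rz": -0.1}, {"x": -0.015, "y": 0.001, "z": 0.004, "rx": -0.2, "ry": 0, "rz": -0.1}, {"x": 0, "y": 0, "z": 0, "rx": 0, "ry": 0, "rz": 0}, {"x": 0, "y": 0, "z": 0, "rx": 0, "ry": 0, "rz": 0}]}}

```text
time: 9.42
tool_pos: [0.417, -0.3451, 0.1359]
ee_rot: [-3.129, -0.013, 1.523]
wrist_force: [0.3, 0.7, -0.4]
width: 0.0753
```

Run:
```python
from h import *
plan([(.424,-.3545,.10,88),(.424,-.3545,.036,88)])
```

```text
t 9.42 p [ 0.417  -0.3451  0.1359] rot [-3.129 -0.013  1.523] F [ 0.3  0.7 -0.4] w 0.0753 q [-0.8   0.11  1.49  0.    1.56 -2.32]
{"x":-0.01,"y":0.008,"z":0.036,"rx":-0.7,"ry":-0.7,"rz":-0.8},--
{"x":0,"y":0,"z":0.032,"rx":0,"ry":0,"rz":0},{"x":0,"y":0,"z":0.032,"rx":0,"ry":0,"rz":0},--
3
```

{"method": "jog_arm", "body": {"series": [{"x": -0.01, "y": 0.008, "z": 0.02, "rx": -0.7, "ry": -0.7, "rz": -0.8}, {"x": 0, "y": 0, "z": 0.01, "rx": 0, "ry": 0, "rz": 0}, {"x": 0, "y": 0, "z": 0, "rx": 0, "ry": 0, "rz": 0}, {"x": 0, "y": 0, "z": 0, "rx": 0, "ry": 0, "rz": 0}]}}

```text
time: 9.75
tool_pos: [0.4241, -0.3498, 0.103]
ee_rot: [-3.138, -0.005, 1.54]
wrist_force: [0.3, 0.3, 0.2]
width: 0.0753
```

Run:
```python
from h import *
plan([(.424,-.3545,.036,88)])
```

```text
t 9.75 p [ 0.4241 -0.3498  0.103 ] rot [-3.138 -0.005  1.54 ] F [0.3 0.3 0.2] w 0.0753 q [-0.79  0.13  1.52  0.    1.49 -2.33]
{"x":-0.002,"y":0,"z":0.033,"rx":-0.1,"ry":-0.1,"rz":0.1},{"x":-0.003,"y":0,"z":0.034,"rx":-0.1,"ry":-0.2,"rz":0.1},--
2
```

{"method": "jog_arm", "body": {"series": [{"x": -0.003, "y": 0, "z": 0.025, "rx": 0, "ry": -0.2, "rz": 0}, {"x": -0.002, "y": 0, "z": 0.025, "rx": 0, "ry": 0, "rz": 0}, {"x": 0, "y": 0, "z": 0.01, "rx": 0, "ry": 0, "rz": 0}, {"x": 0, "y": 0, "z": 0, "rx": 0, "ry": 0, "rz": 0}, {"x": 0, "y": 0, "z": 0, "rx": 0, "ry": 0, "rz": 0}]}}

```text
time: 10.17
tool_pos: [0.4268, -0.3514, 0.0472]
ee_rot: [3.139, 0.002, 1.545]
wrist_force: [0.6, -1.5, 0.9]
width: 0.075
```

Run:
```python
from h import *
plan([(.424,-.3545,.036,88)])
```

```text
t 10.17 p [ 0.4268 -0.3514  0.0472] rot [3.139e+00 2.000e-03 1.545e+00] F [ 0.6 -1.5  0.9] w 0.0750 q [-0.79  0.18  1.59 -0.    1.37 -2.34]
{"x":-0.003,"y":-0.003,"z":0.011,"rx":0.1,"ry":0.1,"rz":0.5},--
1
```

{"method": "jog_arm", "body": {"series": [{"x": -0.003, "y": -0.003, "z": 0.011, "rx": 0, "ry": 0, "rz": 0.5}, {"x": 0, "y": 0, "z": 0, "rx": 0, "ry": 0, "rz": 0}, {"x": 0, "y": 0, "z": 0, "rx": 0, "ry": 0, "rz": 0}]}}

```text
time: 10.42
tool_pos: [0.4254, -0.3554, 0.0393]
ee_rot: [3.135, 0.006, 1.537]
wrist_force: [-0.3, -0.6, -0.1]
width: 0.0752
```

{"method": "jog_arm", "body": {"claw": 0, "series": [{"x": 0, "y": 0, "z": 0, "rx": 0, "ry": 0, "rz": 0}, {"x": 0, "y": 0, "z": 0, "rx": 0, "ry": 0, "rz": 0}, {"x": 0, "y": 0, "z": 0, "rx": 0, "ry": 0, "rz": 0}, {"x": 0, "y": 0, "z": 0, "rx": 0, "ry": 0, "rz": 0}, {"x": 0, "y": 0, "z": 0, "rx": 0, "ry": 0, "rz": 0}, {"x": 0, "y": 0, "z": 0, "rx": 0, "ry": 0, "rz": 0}, {"x": 0, "y": 0, "z": 0, "rx": 0, "ry": 0, "rz": 0}, {"x": 0, "y": 0, "z": 0, "rx": 0, "ry": 0, "rz": 0}, {"x": 0, "y": 0, "z": 0, "rx": 0, "ry": 0, "rz": 0}, {"x": 0, "y": 0, "z": 0, "rx": 0, "ry": 0, "rz": 0}, {"x": 0, "y": 0, "z": 0, "rx": 0, "ry": 0, "rz": 0}]}}

```text
time: 11.33
tool_pos: [0.4266, -0.3566, 0.0424]
ee_rot: [3.132, 0.009, 1.536]
wrist_force: [-0.1, 0.0, -0.1]
width: 0.0201
```

Run:
```python
from h import *
state();state()
snap('side','s2.png')
a=cv2.imread('pics/s2.png')[100:260,340:500]; cv2.imwrite('pics/s2z.png',cv2.resize(a,None,fx=3,fy=3,interpolation=cv2.INTER_CUBIC))
state()
```

```text
t 11.33 p [ 0.4266 -0.3566  0.0424] rot [3.132 0.009 1.536] F [-0.1  0.  -0.1] w 0.0201 q [-0.8   0.18  1.6   0.    1.35 -2.34]
t 11.33 p [ 0.4266 -0.3566  0.0424] rot [3.132 0.009 1.536] F [-0.1  0.  -0.1] w 0.0201 q [-0.8   0.18  1.6   0.    1.35 -2.34]
t 11.38 p [ 0.4266 -0.3565  0.0424] rot [3.132 0.009 1.536] F [-1.   0.4 -0.2] w 0.0191 q [-0.8   0.18  1.6   0.    1.35 -2.34]
```

View pics/s2z.png

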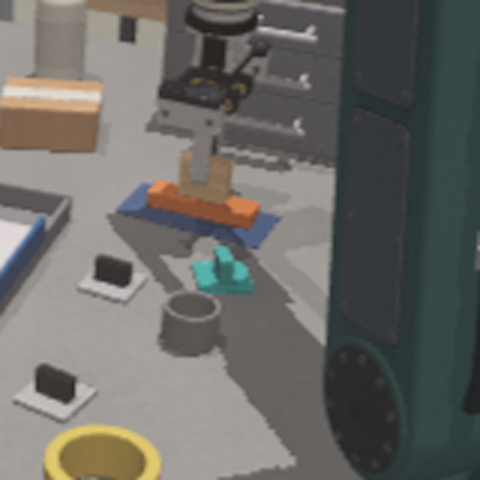

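```bash
sed -i 's/def plan(wps, step=.038, rstep=6.0)/def plan(wps, step=.038, rstep=6.0, roll=np.pi, pitch=0.)/; s/\[np.pi,0,np.radians(yw)\]/[roll,pitch,np.radians(yw)]/' h.py
cat >> h.py <<'E'
TO=np.array([.6128,-.033]); TX=np.array([.9973,.0741]); TY=np.array([-.0741,.9973]); TYAW=4.25
def tab(x,y): return TO+x*TX+y*TY
E
python3 - <<'E'
from h import *
a=tab(.003,.13)
plan([(.427,-.356,.14,88.5),(*a,.14,94.2)],roll=3.132,pitch=.009)
E
```

```text
t 11.38 p [ 0.4266 -0.3565  0.0424] rot [3.132 0.009 1.536] F [-1.   0.4 -0.2] w 0.0191 q [-0.8   0.18  1.6   0.    1.35 -2.34]
{"x":0,"y":0,"z":-0.033,"rx":0,"ry":0,"rz":-0.2},{"x":0,"y":0.001,"z":-0.032,"rx":0,"ry":0,"rz":-0.1},{"x":0,"y":0,"z":-0.033,"rx":0,"ry":0,"rz":-0.2},--
{"x":0.035,"y":0.013,"z":0,"rx":0,"ry":0,"rz":-0.4},{"x":0.035,"y":0.013,"z":0,"rx":0,"ry":0,"rz":-0.4},{"x":0.035,"y":0.013,"z":0,"rx":0,"ry":0,"rz":-0.4},{"x":0.035,"y":0.014,"z":0,"rx":0,"ry":0,"rz":-0.4},{"x":0.035,"y":0.014,"z":0,"rx":0,"ry":0,"rz":-0.5},{"x":0.035,"y":0.014,"z":0,"rx":0,"ry":0,"rz":-0.4},{"x":0.034,"y":0.014,"z":0,"rx":0,"ry":0,"rz":-0.5},{"x":0.034,"y":0.015,"z":0,"rx":0,"ry":0,"rz":-0.4},{"x":0.034,"y":0.015,"z":0,"rx":0,"ry":0,"rz":-0.5},
{"x":0.034,"y":0.015,"z":0,"rx":0,"ry":0,"rz":-0.4},{"x":0.034,"y":0.016,"z":-0.001,"rx":0,"ry":0,"rz":-0.5},{"x":0.035,"y":0.016,"z":0,"rx":0,"ry":0,"rz":-0.4},{"x":0.034,"y":0.016,"z":-0.001,"rx":0,"ry":0,"rz":-0.5},--
16
```

{"method": "jog_arm", "body": {"series": [{"x": 0, "y": 0, "z": -0.025, "rx": 0, "ry": 0, "rz": 0}, {"x": 0, "y": 0, "z": -0.033, "rx": 0, "ry": 0, "rz": 0}, {"x": 0, "y": 0, "z": -0.033, "rx": 0, "ry": 0, "rz": 0}, {"x": 0, "y": 0, "z": -0.005, "rx": 0, "ry": 0, "rz": 0}, {"x": 0.02, "y": 0.008, "z": 0, "rx": 0, "ry": 0, "rz": -0.4}, {"x": 0.03, "y": 0.011, "z": 0, "rx": 0, "ry": 0, "rz": -0.4}, {"x": 0.03, "y": 0.012, "z": 0, "rx": 0, "ry": 0, "rz": -0.4}]}}

```text
time: 11.97
tool_pos: [0.455, -0.2785, 0.1348]
ee_rot: [3.141, 0.005, 1.547]
wrist_force: [0.3, 0.2, -2.2]
width: 0.0195
```

Run:
```python
from h import *
a=tab(.003,.13)
plan([(*a,.14,94.2)],roll=3.132,pitch=.009,step=.034)
snap('side','s3.png')
a=cv2.imread('pics/s3.png')[60:300,280:500]; cv2.imwrite('pics/s3z.png',cv2.resize(a,None,fx=2.5,fy=2.5,interpolation=cv2.INTER_CUBIC))
```

```text
t 11.97 p [ 0.455  -0.2785  0.1348] rot [3.141 0.005 1.547] F [ 0.3  0.2 -2.2] w 0.0195 q [-0.65  0.07  1.53 -0.    1.54 -2.2 ]
{"x":0.032,"y":0.012,"z":-0.001,"rx":0,"ry":0,"rz":-0.5},{"x":0.031,"y":0.012,"z":-0.001,"rx":-0.1,"ry":0,"rz":-0.5},{"x":0.031,"y":0.012,"z":0,"rx":0,"ry":0,"rz":-0.5},{"x":0.031,"y":0.013,"z":-0.001,"rx":-0.1,"ry":0,"rz":-0.4},{"x":0.031,"y":0.013,"z":0,"rx":0,"ry":0,"rz":-0.5},{"x":0.031,"y":0.013,"z":-0.001,"rx":-0.1,"ry":0,"rz":-0.4},{"x":0.031,"y":0.013,"z":0,"rx":0,"ry":0,"rz":-0.5},{"x":0.031,"y":0.014,"z":-0.001,"rx":-0.1,"ry":0,"rz":-0.4},{"x":0.031,"y":0.014,"z":0,"rx":0,"ry":0,"rz":-0.5},{"x":0.031,"y":0.014,"z":-0.001,"rx":0,"ry":-0.1,"rz":-0.4},{"x":0.03,"y":0.014,"z":0,"rx":-0.1,"ry":0,"rz":-0.5},{"x":0.031,"y":0.015,"z":-0.001,"rx":0,"ry":-0.1,"rz":-0.4},
--
12
```

View pics/s3z.png

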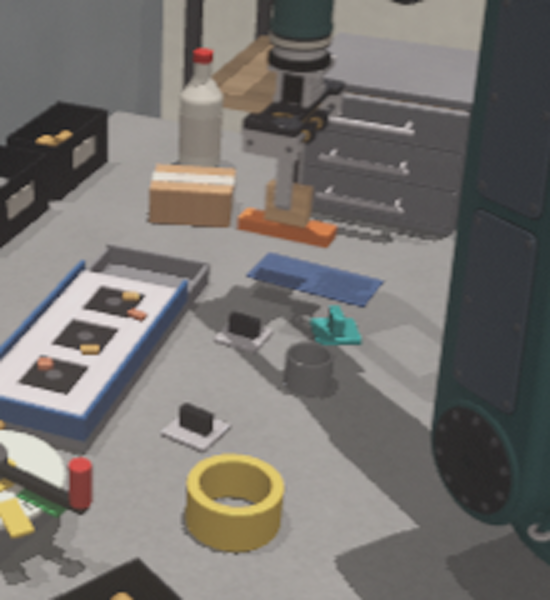

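{"method": "jog_arm", "body": {"series": [{"x": 0.031, "y": 0.012, "z": -0.001, "rx": 0, "ry": 0, "rz": -0.5}, {"x": 0.031, "y": 0.012, "z": -0.001, "rx": 0, "ry": 0, "rz": -0.5}, {"x": 0.031, "y": 0.012, "z": 0, "rx": 0, "ry": 0, "rz": -0.5}, {"x": 0.031, "y": 0.013, "z": -0.001, "rx": 0, "ry": 0, "rz": -0.4}, {"x": 0.031, "y": 0.013, "z": 0, "rx": 0, "ry": 0, "rz": -0.5}, {"x": 0.031, "y": 0.013, "z": -0.001, "rx": 0, "ry": 0, "rz": -0.4}, {"x": 0.031, "y": 0.013, "z": 0, "rx": 0, "ry": 0, "rz": -0.5}, {"x": 0.031, "y": 0.014, "z": -0.001, "rx": 0, "ry": 0, "rz": -0.4}, {"x": 0.031, "y": 0.014, "z": 0, "rx": 0, "ry": 0, "rz": -0.5}, {"x": 0.031, "y": 0.014, "z": -0.001, "rx": 0, "ry": 0, "rz": -0.4}, {"x": 0.02, "y": 0.009, "z": 0, "rx": 0, "ry": 0, "rz": -0.5}, {"x": 0, "y": 0, "z": 0, "rx": 0, "ry": 0, "rz": 0}]}}

```text
time: 13.02
tool_pos: [0.5867, 0.0786, 0.1195]
ee_rot: [-3.121, -0.006, 1.647]
wrist_force: [-0.0, -0.1, -1.8]
width: 0.0198
```

Run:
```python
from h import *
a=tab(.003,.13)
plan([(*a,.14,94.2)],roll=3.132,pitch=.009,step=.034)
```

```text
t 13.02 p [0.5867 0.0786 0.1195] rot [-3.121 -0.006  1.647] F [-0.  -0.1 -1.8] w 0.0198 q [ 0.03  0.23  1.38  0.01  1.55 -1.61]
{"x":0.017,"y":0.02,"z":-0.021,"rx":-1.7,"ry":-0.9,"rz":0.1},--
1
```

{"method": "jog_arm", "body": {"series": [{"x": 0.016, "y": 0.018, "z": 0, "rx": -1, "ry": -0.9, "rz": 0}, {"x": 0.002, "y": 0.004, "z": 0, "rx": -0.7, "ry": 0, "rz": 0}, {"x": 0, "y": 0, "z": 0, "rx": 0, "ry": 0, "rz": 0}, {"x": 0, "y": 0, "z": 0, "rx": 0, "ry": 0, "rz": 0}]}}

```text
time: 13.35
tool_pos: [0.6052, 0.0982, 0.1122]
ee_rot: [3.141, 0.013, 1.65]
wrist_force: [0.0, -0.3, -1.9]
width: 0.0201
```

Run:
```python
from h import *
a=tab(.003,.13)
plan([(*a,.12,94.2)],roll=3.132,pitch=.009,step=.034)
s=snap('top','t3.png')
a=cv2.imread('pics/t3.png')[110:260,240:480]; cv2.imwrite('pics/t3z.png',cv2.resize(a,None,fx=3,fy=3,interpolation=cv2.INTER_CUBIC))
```

```text
t 13.35 p [0.6052 0.0982 0.1122] rot [3.141 0.013 1.65 ] F [ 0.  -0.3 -1.9] w 0.0201 q [ 0.08  0.26  1.36 -0.01  1.52 -1.57]
{"x":-0.002,"y":0.001,"z":-0.008,"rx":-0.5,"ry":0.2,"rz":0.3},--
1
```

View pics/t3z.png

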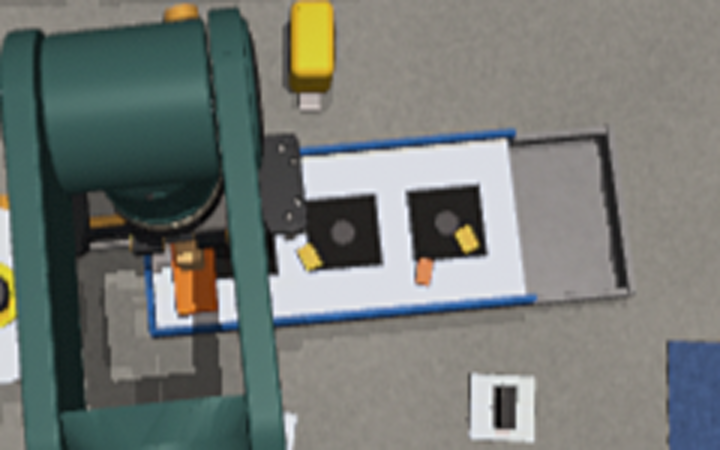

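Run:
```python
from h import *
s=snap('top')
for u,v in ((176,313),(216,310)):
    p=px2w(s,240+u/3,110+v/3,.0905)[:2]; d=p-TO; print(p.round(4),'table',(d@TX).round(4),(d@TY).round(4))
for u,v in ((157,330),(230,322)):
    p=px2w(s,240+u/3,110+v/3,.048)[:2]; d=p-TO; print('lip',(d@TX).round(4),(d@TY).round(4))
d=np.array([.6052,.0982])-TO; print('tcp',d@TX,d@TY)
```

```text
[0.5413 0.109 ] table -0.0608 0.1469
[0.5429 0.0766] table -0.0616 0.1145
lip -0.0689 0.1668
lip -0.0684 0.1048
tcp 0.0021424399999999478 0.13140891999999998
```

{"method": "jog_arm", "body": {"series": [{"x": 0, "y": 0, "z": 0.012, "rx": -0.5, "ry": 0.2, "rz": 0.2}, {"x": 0, "y": 0, "z": 0.012, "rx": 0, "ry": 0, "rz": 0}, {"x": 0, "y": 0, "z": 0, "rx": 0, "ry": 0, "rz": 0}, {"x": 0, "y": 0, "z": 0, "rx": 0, "ry": 0, "rz": 0}]}}

```text
time: 13.78
tool_pos: [0.6047, 0.0934, 0.0882]
ee_rot: [3.132, 0.01, 1.64]
wrist_force: [0.4, -0.4, -1.9]
width: 0.0195
```

Run:
```python
from h import *
a=tab(.002,.131)
plan([(*a,.0773,94.2)],roll=3.132,pitch=.009,step=.034)
```

```text
t 13.78 p [0.6047 0.0934 0.0882] rot [3.132 0.01  1.64 ] F [ 0.4 -0.4 -1.9] w 0.0195 q [ 0.07  0.27  1.4  -0.01  1.47 -1.57]
{"x":0.005,"y":0.001,"z":0.011,"rx":0,"ry":0.1,"rz":-0.2},--
1
```

{"method": "jog_arm", "body": {"series": [{"x": 0.005, "y": 0.001, "z": 0.008, "rx": 0, "ry": 0, "rz": 0}, {"x": 0, "y": 0, "z": 0, "rx": 0, "ry": 0, "rz": 0}, {"x": 0, "y": 0, "z": 0, "rx": 0, "ry": 0, "rz": 0}]}}

```text
time: 14.03
tool_pos: [0.6058, 0.0978, 0.0801]
ee_rot: [3.131, 0.01, 1.639]
wrist_force: [-0.0, -0.1, -1.4]
width: 0.0195
```

Run:
```python
from h import *
a=tab(.002,.131)
plan([(*a,.0773,94.2)],roll=3.132,pitch=.009,step=.034)
```

```text
t 14.03 p [0.6058 0.0978 0.0801] rot [3.131 0.01  1.639] F [-0.  -0.1 -1.4] w 0.0195 q [ 0.07  0.27  1.4  -0.01  1.45 -1.56]
{"x":0,"y":-0.001,"z":0.003,"rx":0,"ry":0.1,"rz":-0.3},--
1
```

{"method": "jog_arm", "body": {"series": [{"x": 0, "y": 0, "z": 0.002, "rx": 0, "ry": 0, "rz": -0.2}, {"x": -0.01, "y": 0, "z": 0, "rx": 0, "ry": 0, "rz": 0}, {"x": -0.015, "y": 0, "z": 0, "rx": 0, "ry": 0, "rz": 0}, {"x": -0.015, "y": 0, "z": 0, "rx": 0, "ry": 0, "rz": 0}]}}

```text
time: 14.37
tool_pos: [0.6091, 0.0593, 0.0791]
ee_rot: [3.13, 0.009, 1.649]
wrist_force: [-0.8, -0.2, -3.2]
width: 0.0194
```

```bash
cat >> h.py <<'E'
def tst():
    o=state(); d=np.array(o['tool_pos'][:2])-TO; print('table xy',d@TX,d@TY,'yaw',np.degrees(o['ee_rot'][2]))
E
python3 -c "
from h import *
tst()"
```

```text
t 14.37 p [0.6091 0.0593 0.0791] rot [3.13  0.009 1.649] F [-0.8 -0.2 -3.2] w 0.0194 q [ 0.01  0.27  1.41 -0.01  1.45 -1.64]
table xy 0.00316428471811439 0.0923069372936831 yaw 94.45485922438088
```

{"method": "jog_arm", "body": {"series": [{"x": -0.015, "y": 0, "z": 0.001, "rx": 0, "ry": 0, "rz": 0}, {"x": -0.015, "y": 0, "z": 0.001, "rx": 0, "ry": 0, "rz": 0}, {"x": -0.015, "y": 0, "z": 0, "rx": 0, "ry": 0, "rz": 0}, {"x": -0.015, "y": 0, "z": 0, "rx": 0, "ry": 0, "rz": 0}]}}

```text
time: 14.7
tool_pos: [0.6148, -0.0055, 0.0792]
ee_rot: [3.128, 0.011, 1.65]
wrist_force: [-0.2, -0.2, -1.3]
width: 0.0199
```

```bash
python3 -c "
from h import *
tst()
snap('side','s4.png')
a=cv2.imread('pics/s4.png')[120:260,240:400]; cv2.imwrite('pics/s4z.png',cv2.resize(a,None,fx=4,fy=4,interpolation=cv2.INTER_CUBIC))
"
```

```text
t 14.70 p [ 0.6148 -0.0055  0.0792] rot [3.128 0.011 1.65 ] F [-0.2 -0.2 -1.3] w 0.0199 q [-0.1   0.27  1.41 -0.01  1.44 -1.75]
table xy 0.004007744153681107 0.02728567226810708 yaw 94.52826099320038
```

View pics/s4z.png

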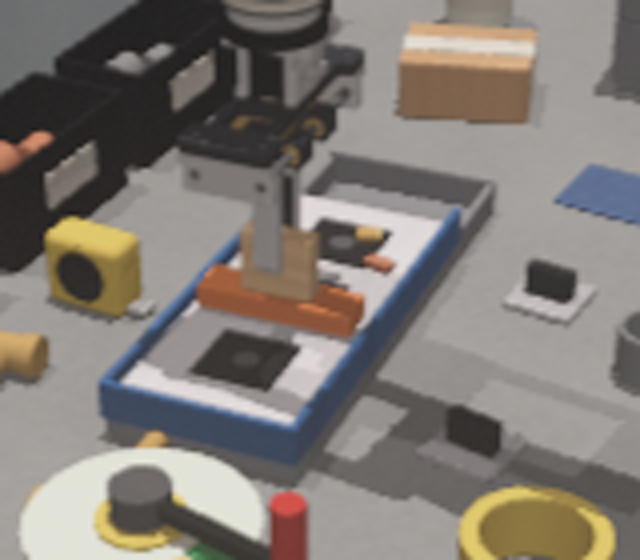

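{"method": "jog_arm", "body": {"series": [{"x": -0.015, "y": -0.001, "z": 0.001, "rx": 0, "ry": 0, "rz": 0}, {"x": -0.015, "y": -0.001, "z": 0.001, "rx": 0, "ry": 0, "rz": 0}, {"x": -0.015, "y": 0, "z": 0.001, "rx": 0, "ry": 0, "rz": 0}, {"x": -0.015, "y": 0, "z": 0, "rx": 0, "ry": 0, "rz": 0}]}}

```text
time: 15.08
tool_pos: [0.6181, -0.071, 0.0784]
ee_rot: [3.125, 0.013, 1.648]
wrist_force: [-0.1, 1.6, -1.8]
width: 0.0197
```

```bash
python3 -c "
from h import *
tst()"
```

```text
t 15.08 p [ 0.6181 -0.071   0.0784] rot [3.125 0.013 1.648] F [-0.1  1.6 -1.8] w 0.0197 q [-0.2   0.29  1.39 -0.01  1.44 -1.85]
table xy 0.0025203075083502276 -0.0382618525571425 yaw 94.43479182268705
```

{"method": "jog_arm", "body": {"series": [{"x": -0.015, "y": 0, "z": 0.001, "rx": 0.1, "ry": 0, "rz": 0}, {"x": -0.015, "y": 0, "z": 0.001, "rx": 0.1, "ry": 0, "rz": 0}, {"x": -0.015, "y": 0, "z": 0.001, "rx": 0, "ry": 0, "rz": 0}, {"x": -0.015, "y": 0, "z": 0, "rx": 0, "ry": 0, "rz": 0}]}}

```text
time: 15.42
tool_pos: [0.6234, -0.1352, 0.0769]
ee_rot: [3.128, 0.013, 1.649]
wrist_force: [0.2, -0.4, -1.7]
width: 0.0201
```

```bash
python3 -c "
from h import *
tst()
snap('side','s5.png')
a=cv2.imread('pics/s5.png')[120:260,240:400]; cv2.imwrite('pics/s5z.png',cv2.resize(a,None,fx=4,fy=4,interpolation=cv2.INTER_CUBIC))
"
```

```text
t 15.42 p [ 0.6234 -0.1352  0.0769] rot [3.128 0.013 1.649] F [ 0.2 -0.4 -1.7] w 0.0201 q [-0.3   0.32  1.35 -0.01  1.45 -1.95]
table xy 0.0029618899651543806 -0.10267193172430945 yaw 94.4750133509448
```

View pics/s5z.png

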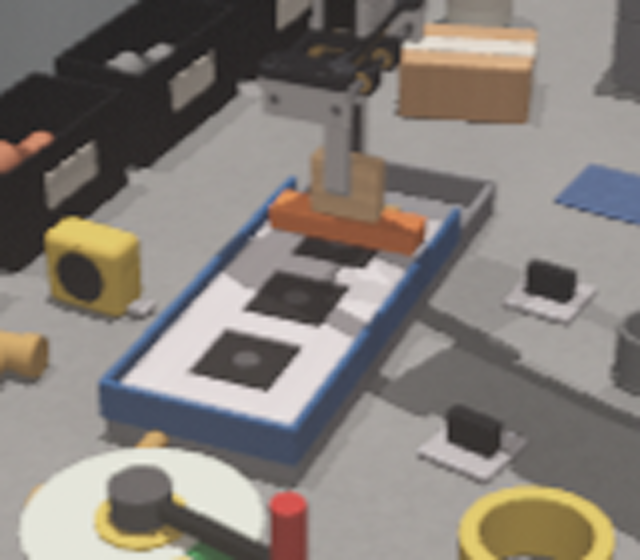

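{"method": "jog_arm", "body": {"series": [{"x": -0.015, "y": 0, "z": 0, "rx": 0, "ry": 0, "rz": 0}, {"x": -0.015, "y": 0, "z": 0, "rx": 0, "ry": 0, "rz": 0}, {"x": -0.012, "y": 0, "z": 0, "rx": 0, "ry": 0, "rz": 0}, {"x": -0.005, "y": 0, "z": 0, "rx": 0, "ry": 0, "rz": 0}, {"x": 0, "y": 0, "z": 0, "rx": 0, "ry": 0, "rz": 0}]}}

```text
time: 15.88
tool_pos: [0.6273, -0.1912, 0.0773]
ee_rot: [3.128, 0.016, 1.644]
wrist_force: [-0.1, 0.3, -1.5]
width: 0.0198
```

```bash
python3 -c "
from h import *
tst()
for n in ('side','top'):
  snap(n,'6%s.png'%n)
a=cv2.imread('pics/6side.png')[120:260,240:400]; b=cv2.imread('pics/6top.png')[130:270,330:490]
cv2.imwrite('pics/6z.png',cv2.resize(np.hstack([a,b]),None,fx=2.5,fy=2.5,interpolation=cv2.INTER_CUBIC))
"
```

```text
t 15.88 p [ 0.6273 -0.1912  0.0773] rot [3.128 0.016 1.644] F [-0.1  0.3 -1.5] w 0.0198 q [-0.38  0.36  1.3  -0.01  1.46 -2.02]
table xy 0.0027338202814723746 -0.15885828097138294 yaw 94.17129048068233
```

View pics/6z.png

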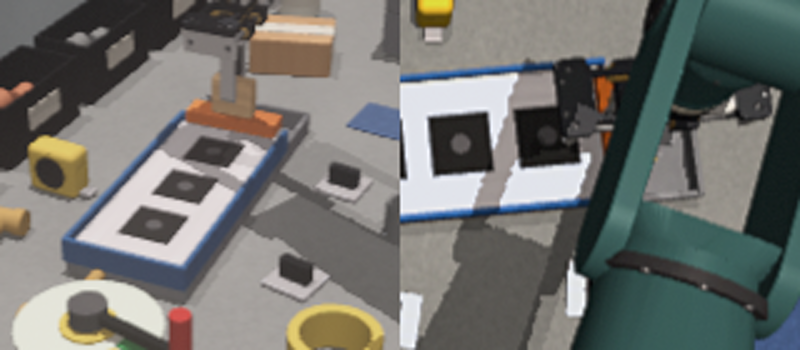

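{"method": "jog_arm", "body": {"series": [{"x": 0, "y": 0, "z": -0.02, "rx": 0, "ry": 0, "rz": 0}, {"x": 0, "y": 0, "z": -0.03, "rx": 0, "ry": 0, "rz": 0}, {"x": 0, "y": 0, "z": -0.015, "rx": 0, "ry": 0, "rz": 0}, {"x": 0, "y": 0, "z": 0, "rx": 0, "ry": 0, "rz": 0}]}}

```text
time: 16.32
tool_pos: [0.6245, -0.1845, 0.141]
ee_rot: [3.135, 0.009, 1.648]
wrist_force: [-0.5, -0.1, -1.3]
width: 0.0191
```

```bash
python3 -c "
from h import *
plan([(.427,-.3565,.12,87.5)],roll=3.132,pitch=.009,step=.03)
for n in ('side','top'):
  snap(n,'7%s.png'%n)
a=cv2.imread('pics/7side.png')[120:260,240:400]; b=cv2.imread('pics/7top.png')[130:270,330:490]
cv2.imwrite('pics/7z.png',cv2.resize(np.hstack([a,b]),None,fx=2.5,fy=2.5,interpolation=cv2.INTER_CUBIC))
"
```

```text
t 16.32 p [ 0.6245 -0.1845  0.141 ] rot [3.135 0.009 1.648] F [-0.5 -0.1 -1.3] w 0.0191 q [-0.37  0.32  1.22 -0.01  1.59 -2.02]
{"x":-0.017,"y":-0.023,"z":0.002,"rx":0,"ry":0,"rz":0.8},{"x":-0.018,"y":-0.023,"z":0.002,"rx":0,"ry":0,"rz":0.8},{"x":-0.018,"y":-0.023,"z":0.002,"rx":0,"ry":0,"rz":0.8},{"x":-0.018,"y":-0.023,"z":0.003,"rx":0,"ry":0,"rz":0.8},{"x":-0.019,"y":-0.022,"z":0.002,"rx":0,"ry":0,"rz":0.7},{"x":-0.019,"y":-0.022,"z":0.003,"rx":0,"ry":0,"rz":0.8},{"x":-0.019,"y":-0.022,"z":0.002,"rx":0,"ry":0,"rz":0.7},{"x":-0.019,"y":-0.022,"z":0.003,"rx":-0.1,"ry":0,"rz":0.8},{"x":-0.02,"y":-0.021,"z":0.002,"rx":0,"ry":0,"rz":0.7},--
9
```

View pics/7z.png

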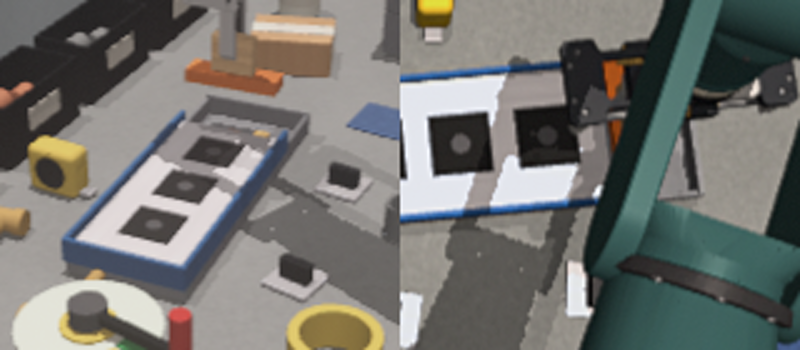

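```bash
python3 -c "
from h import *
a=cv2.imread('pics/7side.png')[155:195,310:370]
cv2.imwrite('pics/7zz.png',cv2.resize(a,None,fx=12,fy=12,interpolation=cv2.INTER_CUBIC))
s=snap('side')
for x,y,z in ((-.069,-.15,.048),(.069,-.15,.048),(-.069,-.15,.036),(.069,-.15,.036),(-.069,-.15,.003),(-.069,-.24,.03),(.069,-.24,.03),(-.069,-.24,.003)):
  print(x,y,z,(w2px(s,[*tab(x,y),z])-[310,155])*12)
"
```

```text
-0.069 -0.15 0.048 [514.03165931 202.66670772]
0.069 -0.15 0.048 [ 39.44851264 111.98228668]
-0.069 -0.15 0.036 [512.74056814 241.80352406]
0.069 -0.15 0.036 [ 40.16075347 150.34230064]
-0.069 -0.15 0.003 [509.24621803 347.72767722]
-0.069 -0.24 0.03 [618.1559415  113.31415427]
0.069 -0.24 0.03 [163.71549826  29.55170387]
-0.069 -0.24 0.003 [614.46459574 197.37413655]
```

View pics/7zz.png

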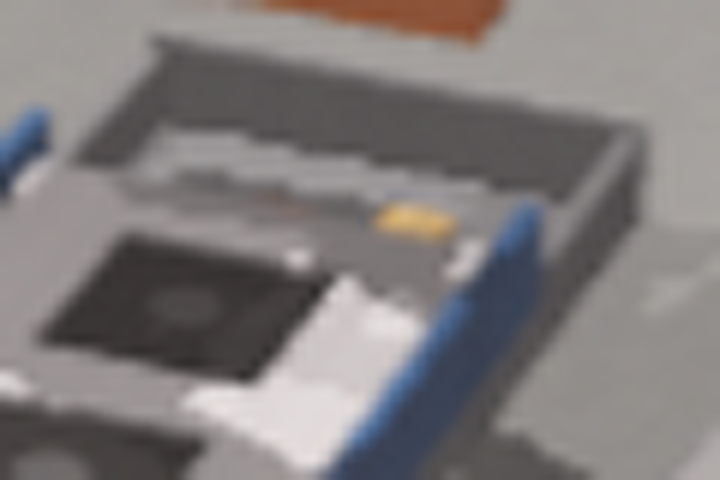

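{"method": "jog_arm", "body": {"series": [{"x": 0.02, "y": 0, "z": 0, "rx": 0, "ry": 0, "rz": 0}, {"x": 0.03, "y": 0, "z": 0, "rx": 0, "ry": 0, "rz": 0}, {"x": 0.03, "y": 0, "z": 0, "rx": 0, "ry": 0, "rz": 0}, {"x": 0.03, "y": 0, "z": 0, "rx": 0, "ry": 0, "rz": 0}, {"x": 0.01, "y": 0, "z": 0.015, "rx": 0, "ry": 0, "rz": 0}, {"x": 0, "y": 0, "z": 0.01, "rx": 0, "ry": 0, "rz": 0}, {"x": 0, "y": 0, "z": 0, "rx": 0, "ry": 0, "rz": 0}]}}

```text
time: 17.05
tool_pos: [0.6063, -0.0583, 0.0957]
ee_rot: [-3.123, 0.001, 1.647]
wrist_force: [0.4, -0.2, -2.6]
width: 0.0198
```

```bash
python3 -c "
from h import *
tst()
for n in ('side','top'):
  snap(n,'8%s.png'%n)
a=cv2.imread('pics/8side.png')[120:260,240:400]; b=cv2.imread('pics/8top.png')[130:270,330:490]
cv2.imwrite('pics/8z.png',cv2.resize(np.hstack([a,b]),None,fx=2.5,fy=2.5,interpolation=cv2.INTER_CUBIC))
"
```

```text
t 17.05 p [ 0.6063 -0.0583  0.0957] rot [-3.123e+00  1.000e-03  1.647e+00] F [ 0.4 -0.2 -2.6] w 0.0198 q [-0.19  0.28  1.37 -0.01  1.51 -1.83]
table xy -0.008391969944729507 -0.024773043496702042 yaw 94.36859691171
```

View pics/8z.png

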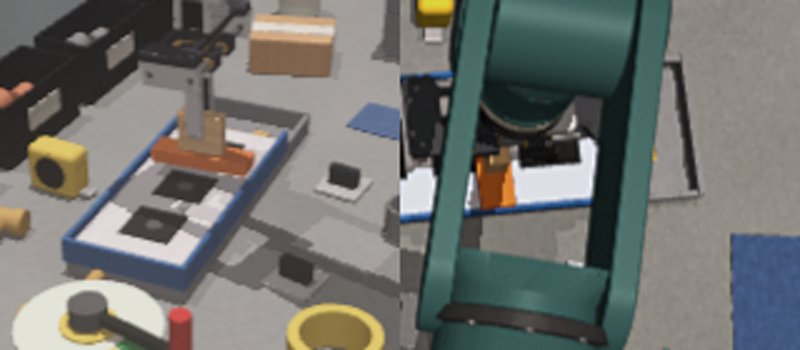

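```bash
python3 -c "
from h import *
s=snap('top'); q=snap('side')
for z in (.006,.04):
  p=px2w(s,431.2,192.4,z); d=p[:2]-TO; print(z,d@TX,d@TY, w2px(q,p))
z=(310+415/12,155+220/12); print(z)
for h in (.006,.04):
  p=px2w(q,*z,h); d=p[:2]-TO; print(h,d@TX,d@TY)
b=cv2.imread('pics/8top.png')[160:220,410:470]
cv2.imwrite('pics/8zz.png',cv2.resize(b,None,fx=8,fy=8,interpolation=cv2.INTER_CUBIC))
"
```

```text
0.006 -0.02893436933756736 -0.20358058561232756 [346.48340171 173.42435232]
0.04 -0.03338488350585934 -0.19348466387329605 [346.92996754 166.09577663]
(344.5833333333333, 173.33333333333334)
0.006 -0.022779561232889017 -0.20180014795092543
0.04 -0.04296163906159355 -0.1447982990332207
```

View pics/8zz.png

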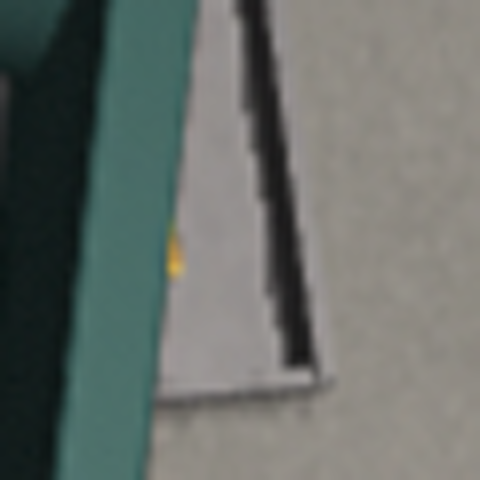

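```bash
python3 -c "
from h import *
plan([(.427,-.3565,.125,87.5)],roll=3.132,pitch=.009,step=.032)
"
```

```text
t 17.25 p [ 0.6086 -0.0605  0.0997] rot [-3.129e+00  2.000e-03  1.644e+00] F [ 1.  -0.4 -3.1] w 0.0200 q [-0.19  0.27  1.37 -0.01  1.51 -1.83]
{"x":-0.026,"y":-0.018,"z":-0.002,"rx":-0.1,"ry":0,"rz":0.6},{"x":-0.026,"y":-0.018,"z":-0.002,"rx":-0.1,"ry":0,"rz":0.6},{"x":-0.026,"y":-0.018,"z":-0.002,"rx":-0.1,"ry":0,"rz":0.6},{"x":-0.026,"y":-0.018,"z":-0.002,"rx":-0.1,"ry":0,"rz":0.6},{"x":-0.026,"y":-0.017,"z":-0.002,"rx":-0.1,"ry":-0.1,"rz":0.6},{"x":-0.027,"y":-0.017,"z":-0.002,"rx":-0.1,"ry":0,"rz":0.6},{"x":-0.027,"y":-0.017,"z":-0.002,"rx":-0.1,"ry":-0.1,"rz":0.6},{"x":-0.027,"y":-0.017,"z":-0.002,"rx":-0.1,"ry":0,"rz":0.6},{"x":-0.027,"y":-0.016,"z":-0.002,"rx":-0.1,"ry":-0.1,"rz":0.6},{"x":-0.027,"y":-0.016,"z":-0.003,"rx":-0.2,"ry":0,"rz":0.7},{"x":-0.027,"y":-0.016,"z":-0.002,"rx":-0.1,"ry":-0.1,"rz":0.6},--
11
```

{"method": "jog_arm", "body": {"series": [{"x": 0, "y": 0, "z": -0.03, "rx": 0, "ry": 0, "rz": 0}, {"x": -0.026, "y": -0.018, "z": -0.01, "rx": -0.1, "ry": 0, "rz": 0.6}, {"x": -0.026, "y": -0.018, "z": 0, "rx": -0.1, "ry": 0, "rz": 0.6}, {"x": -0.026, "y": -0.018, "z": 0, "rx": -0.1, "ry": 0, "rz": 0.6}, {"x": -0.026, "y": -0.018, "z": 0, "rx": -0.1, "ry": 0, "rz": 0.6}, {"x": -0.026, "y": -0.017, "z": 0, "rx": -0.1, "ry": 0, "rz": 0.6}, {"x": -0.027, "y": -0.017, "z": 0, "rx": -0.1, "ry": 0, "rz": 0.6}, {"x": -0.027, "y": -0.017, "z": 0, "rx": -0.1, "ry": 0, "rz": 0.6}, {"x": -0.027, "y": -0.017, "z": 0, "rx": -0.1, "ry": 0, "rz": 0.6}, {"x": -0.027, "y": -0.016, "z": 0, "rx": -0.1, "ry": 0, "rz": 0.6}, {"x": -0.02, "y": -0.012, "z": 0, "rx": 0, "ry": 0, "rz": 0.7}, {"x": 0, "y": 0, "z": 0, "rx": 0, "ry": 0, "rz": 0}]}}

```text
time: 18.25
tool_pos: [0.4423, -0.3494, 0.1559]
ee_rot: [3.116, 0.02, 1.518]
wrist_force: [-0.1, 0.6, -1.8]
width: 0.0196
```

```bash
python3 -c "
from h import *
plan([(.427,-.3565,.10,87.5)],roll=3.132,pitch=.009,step=.032)
for n in ('side','top'):
  snap(n,'9%s.png'%n)
b=cv2.imread('pics/9top.png')[100:300,260:500]
cv2.imwrite('pics/9z.png',cv2.resize(b,None,fx=3,fy=3,interpolation=cv2.INTER_CUBIC))
"
```

```text
t 18.25 p [ 0.4423 -0.3494  0.1559] rot [3.116 0.02  1.518] F [-0.1  0.6 -1.8] w 0.0196 q [-0.77  0.11  1.45  0.    1.55 -2.29]
{"x":-0.003,"y":-0.008,"z":0.028,"rx":0.5,"ry":0.3,"rz":-0.3},{"x":-0.004,"y":-0.008,"z":0.028,"rx":0.4,"ry":0.3,"rz":-0.2},--
2
```

View pics/9z.png

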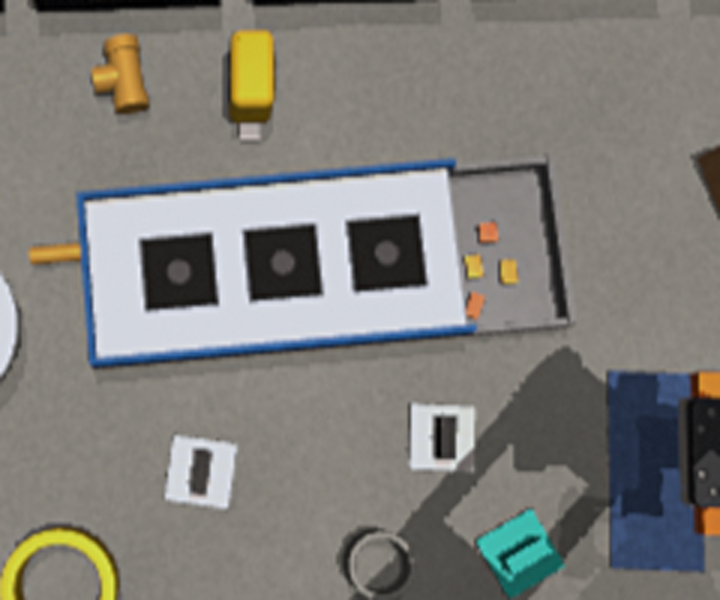

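{"method": "jog_arm", "body": {"series": [{"x": -0.002, "y": -0.008, "z": 0.026, "rx": 0.5, "ry": 0.3, "rz": -0.2}, {"x": -0.002, "y": -0.008, "z": 0.025, "rx": 0.4, "ry": 0.3, "rz": -0.2}, {"x": 0, "y": 0, "z": 0.015, "rx": 0, "ry": 0, "rz": 0}, {"x": 0, "y": 0, "z": 0, "rx": 0, "ry": 0, "rz": 0}, {"x": 0, "y": 0, "z": 0, "rx": 0, "ry": 0, "rz": 0}]}}

```text
time: 18.77
tool_pos: [0.4344, -0.349, 0.0923]
ee_rot: [3.121, 0.009, 1.533]
wrist_force: [0.4, -0.4, -1.6]
width: 0.02
```

```bash
python3 -c "
from h import *
plan([(.428,-.354,.043,88)],roll=3.132,pitch=.009,step=.032)
"
```

```text
t 18.77 p [ 0.4344 -0.349   0.0923] rot [3.121 0.009 1.533] F [ 0.4 -0.4 -1.6] w 0.0200 q [-0.78  0.14  1.54  0.01  1.44 -2.32]
{"x":-0.002,"y":-0.004,"z":0.025,"rx":0.3,"ry":0,"rz":-0.1},{"x":-0.003,"y":-0.003,"z":0.024,"rx":0.3,"ry":0,"rz":-0.1},--
2
```

{"method": "jog_arm", "body": {"series": [{"x": -0.002, "y": -0.005, "z": 0.02, "rx": 0.3, "ry": 0, "rz": 0}, {"x": -0.002, "y": -0.003, "z": 0.015, "rx": 0.3, "ry": 0, "rz": 0}, {"x": 0, "y": 0, "z": 0.003, "rx": 0, "ry": 0, "rz": 0}, {"x": 0, "y": 0, "z": 0, "rx": 0, "ry": 0, "rz": 0}, {"x": 0, "y": 0, "z": 0, "rx": 0, "ry": 0, "rz": 0}]}}

```text
time: 19.18
tool_pos: [0.4331, -0.3528, 0.0607]
ee_rot: [3.122, 0.015, 1.539]
wrist_force: [-0.6, -0.3, -1.7]
width: 0.0199
```

```bash
python3 -c "
from h import *
plan([(.428,-.354,.043,88)],roll=3.132,pitch=.009,step=.032)
"
```

```text
t 19.18 p [ 0.4331 -0.3528  0.0607] rot [3.122 0.015 1.539] F [-0.6 -0.3 -1.7] w 0.0199 q [-0.79  0.16  1.58  0.    1.37 -2.33]
{"x":-0.001,"y":-0.005,"z":0.018,"rx":0.6,"ry":0.4,"rz":0.2},--
1
```

{"method": "jog_arm", "body": {"series": [{"x": 0, "y": -0.005, "z": 0.01, "rx": 0.3, "ry": 0.2, "rz": 0}, {"x": 0, "y": 0, "z": 0.006, "rx": 0.3, "ry": 0.2, "rz": 0}, {"x": 0, "y": 0, "z": 0.002, "rx": 0, "ry": 0, "rz": 0}, {"x": 0, "y": 0, "z": 0, "rx": 0, "ry": 0, "rz": 0}]}}

```text
time: 19.52
tool_pos: [0.4308, -0.3541, 0.0455]
ee_rot: [3.128, 0.013, 1.54]
wrist_force: [1.3, 0.2, -0.7]
width: 0.0197
```

```bash
python3 -c "
from h import *
plan([(.428,-.354,.043,88)],roll=3.132,pitch=.009,step=.032)
"
```

```text
t 19.52 p [ 0.4308 -0.3541  0.0455] rot [3.128 0.013 1.54 ] F [ 1.3  0.2 -0.7] w 0.0197 q [-0.79  0.18  1.6   0.    1.35 -2.33]
{"x":0,"y":-0.003,"z":0.003,"rx":0.2,"ry":0.2,"rz":0.2},--
1
```

{"method": "jog_arm", "body": {"series": [{"x": 0, "y": 0, "z": 0.003, "rx": 0.2, "ry": 0.2, "rz": 0}, {"x": 0, "y": 0, "z": 0.001, "rx": 0, "ry": 0, "rz": 0}, {"x": 0, "y": 0, "z": 0, "rx": 0, "ry": 0, "rz": 0}]}}

```text
time: 19.77
tool_pos: [0.4313, -0.3548, 0.0425]
ee_rot: [3.13, 0.01, 1.54]
wrist_force: [0.2, -0.1, -1.7]
width: 0.0197
```

{"method": "jog_arm", "body": {"series": [{"x": 0, "y": 0, "z": 0.003, "rx": 0, "ry": 0, "rz": 0}, {"x": 0, "y": 0, "z": 0, "rx": 0, "ry": 0, "rz": 0}, {"x": 0, "y": 0, "z": 0, "rx": 0, "ry": 0, "rz": 0}]}}

```text
time: 20.02
tool_pos: [0.4321, -0.3558, 0.044]
ee_rot: [3.128, 0.012, 1.54]
wrist_force: [0.1, -0.3, -1.6]
width: 0.0199
```

{"method": "jog_arm", "body": {"series": [{"x": 0, "y": 0, "z": 0.003, "rx": 0, "ry": 0, "rz": 0}, {"x": 0, "y": 0, "z": 0.003, "rx": 0, "ry": 0, "rz": 0}, {"x": 0, "y": 0, "z": 0.003, "rx": 0, "ry": 0, "rz": 0}]}}

```text
time: 20.27
tool_pos: [0.4328, -0.3564, 0.0424]
ee_rot: [3.126, 0.014, 1.54]
wrist_force: [-4.6, 4.0, 15.3]
width: 0.0199
```

Contact now (15 N). Release.

{"method": "jog_arm", "body": {"claw": 0.7, "series": [{"x": 0, "y": 0, "z": -0.002, "rx": 0, "ry": 0, "rz": 0}, {"x": 0, "y": 0, "z": 0, "rx": 0, "ry": 0, "rz": 0}, {"x": 0, "y": 0, "z": 0, "rx": 0, "ry": 0, "rz": 0}, {"x": 0, "y": 0, "z": 0, "rx": 0, "ry": 0, "rz": 0}, {"x": 0, "y": 0, "z": 0, "rx": 0, "ry": 0, "rz": 0}, {"x": 0, "y": 0, "z": -0.02, "rx": 0, "ry": 0, "rz": 0}, {"x": 0, "y": 0, "z": -0.035, "rx": 0, "ry": 0, "rz": 0}, {"x": 0, "y": 0, "z": -0.035, "rx": 0, "ry": 0, "rz": 0}, {"x": 0, "y": 0, "z": -0.01, "rx": 0, "ry": 0, "rz": 0}]}}

```text
time: 21.02
tool_pos: [0.4285, -0.3523, 0.1392]
ee_rot: [3.137, 0.004, 1.54]
wrist_force: [0.3, -0.7, 1.3]
width: 0.0657
```

```bash
python3 -c "
from h import *
state()
q=snap('side','10side.png'); s=snap('top','10top.png')
a=cv2.imread('pics/10side.png')[120:260,340:480]; b=cv2.imread('pics/10top.png')[180:320,300:500]
cv2.imwrite('pics/10z.png',cv2.resize(np.hstack([a,b]),None,fx=2.3,fy=2.3,interpolation=cv2.INTER_CUBIC))
cv2.imwrite('pics/10c.png',cv2.resize(cv2.imread('pics/10top.png')[225:285,310:430],None,fx=6,fy=6,interpolation=cv2.INTER_CUBIC))
"
```

```text
t 21.02 p [ 0.4285 -0.3523  0.1392] rot [3.137 0.004 1.54 ] F [ 0.3 -0.7  1.3] w 0.0657 q [-0.79  0.12  1.47  0.    1.55 -2.33]
```

View pics/10z.png

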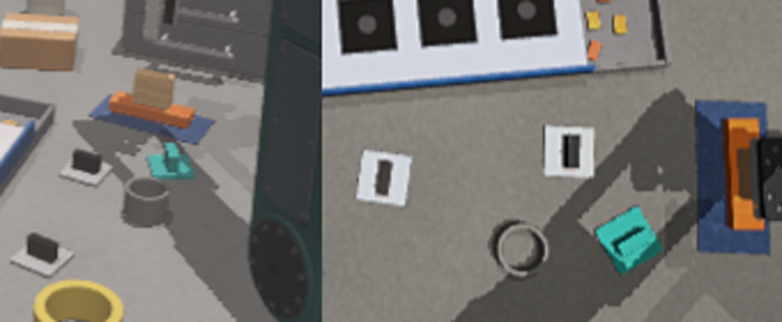

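View pics/10c.png

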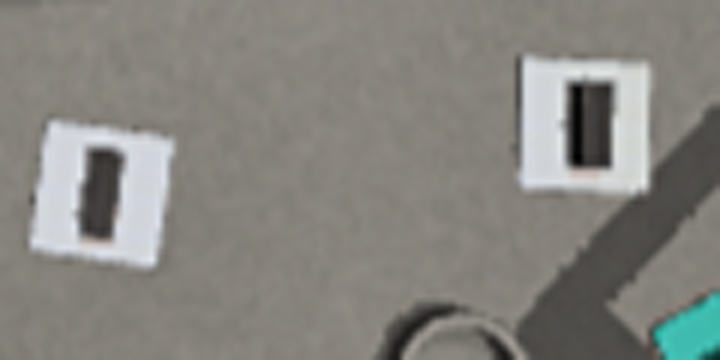

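```bash
python3 -c "
from h import *
s=snap('top')
for c in ([(48,121),(174,140),(156,269),(31,247)],[(522,56),(650,63),(648,190),(518,188)]):
  P=np.array([px2w(s,310+u/6,225+v/6,.006)[:2] for u,v in c]); 
  print(P.mean(0).round(4),[np.degrees(np.arctan2(*(P[(i+1)%4]-P[i])[::-1])).round(1) for i in range(4)],[np.linalg.norm(P[(i+1)%4]-P[i]).round(4) for i in range(4)])
for c in ([(86,147),(126,150),(115,240),(80,237)],[(580,80),(612,80),(610,168),(578,168)]):
  P=np.array([px2w(s,310+u/6,225+v/6,.03)[:2] for u,v in c]); print('bar',P.mean(0).round(4))
"
```

```text
[0.4357 0.0429] [np.float64(-100.0), np.float64(170.1), np.float64(78.7), np.float64(-9.2)] [np.float64(0.0554), np.float64(0.0558), np.float64(0.0548), np.float64(0.0546)]
[ 0.4605 -0.1672] [np.float64(-94.6), np.float64(175.6), np.float64(87.7), np.float64(-4.8)] [np.float64(0.0556), np.float64(0.0548), np.float64(0.056), np.float64(0.057)]
bar [0.4362 0.0432]
bar [ 0.4601 -0.1665]
```

```bash
python3 -c "
from h import *
plan([(.4603,-.1668,.1,86)])
"
```

```text
t 21.17 p [ 0.4271 -0.3508  0.1343] rot [ 3.141e+00 -1.000e-03  1.540e+00] F [-0.4 -0.  -0.8] w 0.0660 q [-0.79  0.12  1.48  0.    1.55 -2.33]
{"x":0.031,"y":0.005,"z":0.006,"rx":0,"ry":0,"rz":0.4},{"x":0.031,"y":0.004,"z":0.006,"rx":0,"ry":0,"rz":0.4},{"x":0.031,"y":0.004,"z":0.006,"rx":0,"ry":0,"rz":0.4},{"x":0.031,"y":0.004,"z":0.005,"rx":0,"ry":0,"rz":0.3},{"x":0.031,"y":0.004,"z":0.006,"rx":0,"ry":0,"rz":0.4},{"x":0.03,"y":0.003,"z":0.005,"rx":0,"ry":0,"rz":0.3},--
6
```

{"method": "jog_arm", "body": {"claw": 0.5, "series": [{"x": 0.031, "y": 0.005, "z": 0, "rx": 0, "ry": 0, "rz": 0.4}, {"x": 0.031, "y": 0.005, "z": 0, "rx": 0, "ry": 0, "rz": 0.4}, {"x": 0.031, "y": 0.004, "z": 0, "rx": 0, "ry": 0, "rz": 0.4}, {"x": 0.031, "y": 0.004, "z": 0.005, "rx": 0, "ry": 0, "rz": 0.3}, {"x": 0.031, "y": 0.004, "z": 0.006, "rx": 0, "ry": 0, "rz": 0.4}, {"x": 0.02, "y": 0.003, "z": 0.005, "rx": 0, "ry": 0, "rz": 0.3}, {"x": 0, "y": 0, "z": 0, "rx": 0, "ry": 0, "rz": 0}, {"x": 0, "y": 0, "z": 0, "rx": 0, "ry": 0, "rz": 0}]}}

```text
time: 21.83
tool_pos: [0.4512, -0.1659, 0.0947]
ee_rot: [-3.11, -0.017, 1.495]
wrist_force: [-0.5, -0.7, -0.1]
width: 0.0473
```

```bash
python3 -c "
from h import *
plan([(.4603,-.1668,.06,86)])
"
```

```text
t 21.83 p [ 0.4512 -0.1659  0.0947] rot [-3.11  -0.017  1.495] F [-0.5 -0.7 -0.1] w 0.0473 q [-0.47  0.01  1.67  0.    1.49 -1.97]
{"x":-0.001,"y":0.01,"z":0.034,"rx":-1.8,"ry":-1.0,"rz":-0.3},--
1
```

{"method": "jog_arm", "body": {"series": [{"x": -0.001, "y": 0.009, "z": 0.015, "rx": -1.8, "ry": -1, "rz": -0.3}, {"x": 0, "y": 0, "z": 0.015, "rx": 0, "ry": 0, "rz": 0}, {"x": 0, "y": 0, "z": 0, "rx": 0, "ry": 0, "rz": 0}, {"x": 0, "y": 0, "z": 0, "rx": 0, "ry": 0, "rz": 0}]}}

```text
time: 22.17
tool_pos: [0.4569, -0.1695, 0.0586]
ee_rot: [-3.135, 0.001, 1.499]
wrist_force: [0.2, 0.2, 0.1]
width: 0.0467
```

```bash
python3 -c "
from h import *
plan([(.4603,-.1668,.04,86)])
"
```

```text
t 22.17 p [ 0.4569 -0.1695  0.0586] rot [-3.135e+00  1.000e-03  1.499e+00] F [0.2 0.2 0.1] w 0.0467 q [-0.47  0.03  1.73 -0.    1.39 -1.97]
{"x":0.003,"y":0.003,"z":0.019,"rx":-0.4,"ry":0,"rz":-0.1},--
1
```

{"method": "jog_arm", "body": {"series": [{"x": 0.003, "y": 0.003, "z": 0.012, "rx": -0.4, "ry": 0, "rz": 0}, {"x": 0, "y": 0, "z": 0.01, "rx": 0, "ry": 0, "rz": 0}, {"x": 0, "y": 0, "z": 0.004, "rx": 0, "ry": 0, "rz": 0}, {"x": 0, "y": 0, "z": 0, "rx": 0, "ry": 0, "rz": 0}, {"x": 0, "y": 0, "z": 0, "rx": 0, "ry": 0, "rz": 0}]}}

```text
time: 22.58
tool_pos: [0.4598, -0.1709, 0.0324]
ee_rot: [3.141, 0.002, 1.494]
wrist_force: [0.6, -0.6, 0.4]
width: 0.0468
```

```bash
python3 -c "
from h import *
plan([(.4603,-.1668,.013,86)])
q=snap('side','11.png'); o=[(.4603,-.1668,.03)]
cv2.imwrite('pics/11z.png',cv2.resize(cv2.imread('pics/11.png')[130:230,320:460],None,fx=5,fy=5,interpolation=cv2.INTER_CUBIC))
"
```

```text
t 22.58 p [ 0.4598 -0.1709  0.0324] rot [3.141e+00 2.000e-03 1.494e+00] F [ 0.6 -0.6  0.4] w 0.0468 q [-0.47  0.06  1.76 -0.    1.33 -1.96]
{"x":0.004,"y":0,"z":0.019,"rx":0,"ry":0.1,"rz":-0.4},--
1
```

View pics/11z.png

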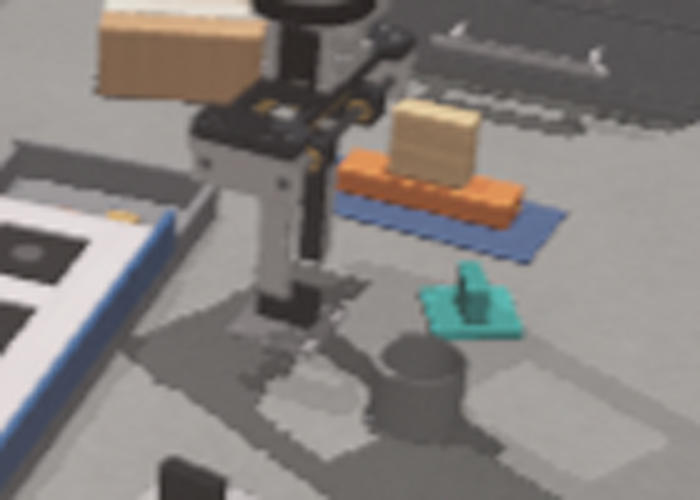

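Aligned. Descend to about z=0.012.

{"method": "jog_arm", "body": {"series": [{"x": 0.004, "y": 0, "z": 0.01, "rx": 0, "ry": 0, "rz": 0}, {"x": 0, "y": 0, "z": 0.007, "rx": 0, "ry": 0, "rz": 0}, {"x": 0, "y": 0, "z": 0.002, "rx": 0, "ry": 0, "rz": 0}, {"x": 0, "y": 0, "z": 0, "rx": 0, "ry": 0, "rz": 0}]}}

```text
time: 22.97
tool_pos: [0.4614, -0.1673, 0.0135]
ee_rot: [3.138, 0.003, 1.494]
wrist_force: [-0.5, -0.4, -0.1]
width: 0.0469
```

```bash
python3 -c "
from h import *
plan([(.4603,-.1668,.012,86)])
"
```

```text
t 22.97 p [ 0.4614 -0.1673  0.0135] rot [3.138e+00 3.000e-03 1.494e+00] F [-0.5 -0.4 -0.1] w 0.0469 q [-0.46  0.08  1.78 -0.    1.28 -1.96]
{"x":0,"y":-0.001,"z":0.001,"rx":0.2,"ry":0.2,"rz":-0.4},--
1
```

{"method": "jog_arm", "body": {"claw": 0, "series": [{"x": 0, "y": -0.001, "z": 0.002, "rx": 0, "ry": 0, "rz": 0}, {"x": 0, "y": 0, "z": 0, "rx": 0, "ry": 0, "rz": 0}, {"x": 0, "y": 0, "z": 0, "rx": 0, "ry": 0, "rz": 0}, {"x": 0, "y": 0, "z": 0, "rx": 0, "ry": 0, "rz": 0}, {"x": 0, "y": 0, "z": 0, "rx": 0, "ry": 0, "rz": 0}, {"x": 0, "y": 0, "z": 0, "rx": 0, "ry": 0, "rz": 0}, {"x": 0, "y": 0, "z": 0, "rx": 0, "ry": 0, "rz": 0}, {"x": 0, "y": 0, "z": 0, "rx": 0, "ry": 0, "rz": 0}]}}

```text
time: 23.63
tool_pos: [0.4604, -0.1671, 0.0114]
ee_rot: [3.138, 0.004, 1.495]
wrist_force: [-0.4, -0.6, -0.4]
width: 0.0135
```

```bash
python3 -c "
from h import *
a=tab(0,-.09)
plan([(.461,-.167,.10,86),(*a,.1,94.25)])
"
```

```text
t 23.63 p [ 0.4604 -0.1671  0.0114] rot [3.138 0.004 1.495] F [-0.4 -0.6 -0.4] w 0.0135 q [-0.46  0.08  1.78 -0.    1.28 -1.96]
{"x":0,"y":0,"z":-0.03,"rx":0.1,"ry":0.1,"rz":-0.1},{"x":0,"y":0,"z":-0.029,"rx":0.1,"ry":0.1,"rz":-0.1},{"x":0,"y":0.001,"z":-0.03,"rx":0,"ry":0,"rz":-0.2},--
{"x":0.011,"y":0.031,"z":0,"rx":0,"ry":0,"rz":-1.6},{"x":0.01,"y":0.031,"z":0,"rx":0,"ry":0,"rz":-1.7},{"x":0.009,"y":0.032,"z":0,"rx":0,"ry":0,"rz":-1.6},{"x":0.008,"y":0.032,"z":0,"rx":0,"ry":0,"rz":-1.7},{"x":0.008,"y":0.032,"z":0,"rx":0,"ry":0,"rz":-1.6},--
8
```

{"method": "jog_arm", "body": {"series": [{"x": 0, "y": 0, "z": -0.025, "rx": 0, "ry": 0, "rz": 0}, {"x": 0, "y": 0, "z": -0.035, "rx": 0, "ry": 0, "rz": 0}, {"x": 0, "y": 0, "z": -0.035, "rx": 0, "ry": 0, "rz": 0}, {"x": 0.01, "y": 0.025, "z": 0, "rx": 0, "ry": 0, "rz": -1.6}, {"x": 0.01, "y": 0.03, "z": 0, "rx": 0, "ry": 0, "rz": -1.7}, {"x": 0.009, "y": 0.03, "z": 0, "rx": 0, "ry": 0, "rz": -1.6}, {"x": 0.008, "y": 0.03, "z": 0, "rx": 0, "ry": 0, "rz": -1.7}, {"x": 0.006, "y": 0.02, "z": 0, "rx": 0, "ry": 0, "rz": -1.6}, {"x": 0, "y": 0, "z": 0, "rx": 0, "ry": 0, "rz": 0}, {"x": 0, "y": 0, "z": 0, "rx": 0, "ry": 0, "rz": 0}]}}

```text
time: 24.47
tool_pos: [0.5993, -0.1245, 0.1084]
ee_rot: [-3.141, 0.003, 1.642]
wrist_force: [-1.2, 0.3, -1.1]
width: 0.0138
```

```bash
python3 -c "
from h import *
a=tab(0,-.09)
plan([(*a,.08,94.25)])
q=snap('side','12.png')
cv2.imwrite('pics/12z.png',cv2.resize(cv2.imread('pics/12.png')[100:240,260:400],None,fx=4,fy=4,interpolation=cv2.INTER_CUBIC))
"
```

```text
t 24.47 p [ 0.5993 -0.1245  0.1084] rot [-3.141e+00  3.000e-03  1.642e+00] F [-1.2  0.3 -1.1] w 0.0138 q [-0.3   0.26  1.36 -0.    1.52 -1.94]
{"x":0,"y":0.02,"z":0.028,"rx":0,"ry":0.1,"rz":-0.2},--
1
```

View pics/12z.png

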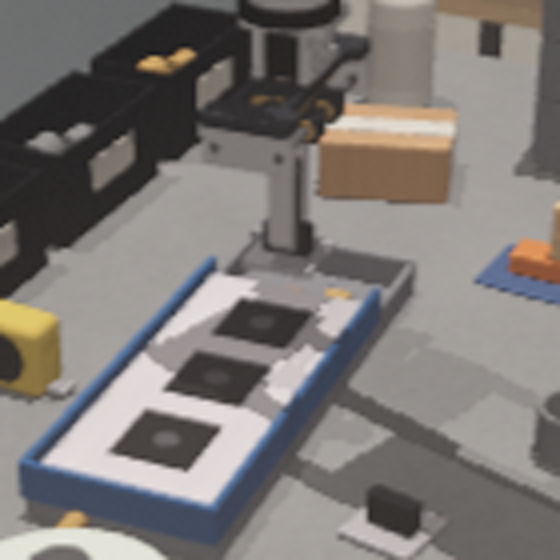

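{"method": "jog_arm", "body": {"series": [{"x": 0, "y": 0.018, "z": 0.015, "rx": 0, "ry": 0, "rz": 0}, {"x": 0, "y": 0.002, "z": 0.01, "rx": 0, "ry": 0, "rz": 0}, {"x": 0, "y": 0, "z": 0, "rx": 0, "ry": 0, "rz": 0}, {"x": 0, "y": 0, "z": 0, "rx": 0, "ry": 0, "rz": 0}, {"x": 0, "y": 0, "z": 0, "rx": 0, "ry": 0, "rz": 0}]}}

```text
time: 24.93
tool_pos: [0.6138, -0.1251, 0.0823]
ee_rot: [-3.136, 0.002, 1.637]
wrist_force: [0.2, -0.3, -0.8]
width: 0.0139
```

```bash
python3 -c "
from h import *
a=tab(0,-.09)
plan([(*a,.06,94.25)])
q=snap('side','13.png')
cv2.imwrite('pics/13z.png',cv2.resize(cv2.imread('pics/13.png')[130:210,290:370],None,fx=7,fy=7,interpolation=cv2.INTER_CUBIC))
"
```

```text
t 24.93 p [ 0.6138 -0.1251  0.0823] rot [-3.136e+00  2.000e-03  1.637e+00] F [ 0.2 -0.3 -0.8] w 0.0139 q [-0.29  0.31  1.35 -0.    1.48 -1.93]
{"x":0.002,"y":0.006,"z":0.022,"rx":-0.3,"ry":0.1,"rz":-0.5},--
1
```

View pics/13z.png

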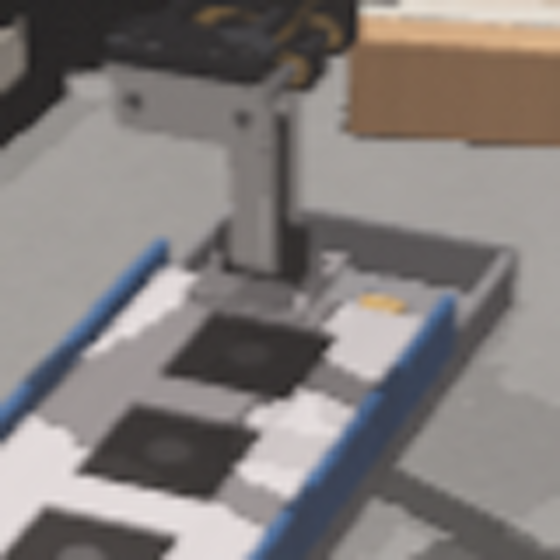

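```bash
python3 -c "
from h import *
s=snap('top')
im=cv2.imread('pics/9top.png'); g=im.max(2)
m=(g<75).astype(np.uint8); m[:, :300]=0; m[:,410:]=0; m[:155]=0; m[212:]=0
n,l,st,c=cv2.connectedComponentsWithStats(m)
for i in range(1,n):
  if st[i,4]>200:
    cn=max(cv2.findContours((l==i).astype(np.uint8),0,2)[0],key=cv2.contourArea); r=cv2.minAreaRect(cn)
    p=px2w(s,r[0][0],r[0][1],.036); print(st[i],r,p.round(4),((p[:2]-TO)@TX).round(4),((p[:2]-TO)@TY).round(4))
"
```

```text
[376 172  26  25 505] ((388.5548400878906, 183.993896484375), (23.08019256591797, 23.41148567199707), 83.6598129272461) [ 0.6195 -0.1213  0.036 ] 0.0001 -0.0885
[342 175  25  25 498] ((353.87298583984375, 187.10247802734375), (22.815006256103516, 23.44875717163086), 84.80557250976562) [ 0.6139 -0.0314  0.036 ] 0.0012 0.0015
[307 178  25  25 492] ((319.29510498046875, 190.24591064453125), (22.815006256103516, 23.177148818969727), 84.80557250976562) [0.6081 0.0582 0.036 ] 0.0021 0.0913
```

{"method": "jog_arm", "body": {"series": [{"x": 0.003, "y": 0.005, "z": 0.012, "rx": -0.3, "ry": 0, "rz": -0.2}, {"x": 0, "y": 0, "z": 0.006, "rx": 0, "ry": 0, "rz": 0}, {"x": 0, "y": 0, "z": 0, "rx": 0, "ry": 0, "rz": 0}, {"x": 0, "y": 0, "z": 0, "rx": 0, "ry": 0, "rz": 0}]}}

```text
time: 25.37
tool_pos: [0.6192, -0.1231, 0.0681]
ee_rot: [3.136, 0.005, 1.639]
wrist_force: [0.8, -0.1, -0.6]
width: 0.0134
```

```bash
python3 -c "
from h import *
plan([(.6195,-.1222,.049,94)])
"
```

```text
t 25.37 p [ 0.6192 -0.1231  0.0681] rot [3.136 0.005 1.639] F [ 0.8 -0.1 -0.6] w 0.0134 q [-0.28  0.32  1.37 -0.    1.44 -1.92]
{"x":0.001,"y":0,"z":0.019,"rx":0.3,"ry":0.3,"rz":-0.1},--
1
```

{"method": "jog_arm", "body": {"series": [{"x": 0.001, "y": 0, "z": 0.008, "rx": 0.3, "ry": 0.3, "rz": 0}, {"x": 0, "y": 0, "z": 0.006, "rx": 0, "ry": 0, "rz": 0}, {"x": 0, "y": 0, "z": 0, "rx": 0, "ry": 0, "rz": 0}, {"x": 0, "y": 0, "z": 0, "rx": 0, "ry": 0, "rz": 0}]}}

```text
time: 25.7
tool_pos: [0.6195, -0.1226, 0.0545]
ee_rot: [3.14, 0.0, 1.639]
wrist_force: [-0.2, -0.1, -0.9]
width: 0.0137
```

```bash
python3 -c "
from h import *
plan([(.6195,-.1222,.047,94)])
"
```

```text
t 25.70 p [ 0.6195 -0.1226  0.0545] rot [3.14  0.    1.639] F [-0.2 -0.1 -0.9] w 0.0137 q [-0.29  0.34  1.38  0.    1.43 -1.92]
{"x":0,"y":0,"z":0.007,"rx":0.1,"ry":0,"rz":-0.1},--
1
```

{"method": "jog_arm", "body": {"series": [{"x": 0, "y": 0, "z": 0.004, "rx": 0, "ry": 0, "rz": 0}, {"x": 0, "y": 0, "z": 0.003, "rx": 0, "ry": 0, "rz": 0}, {"x": 0, "y": 0, "z": 0.003, "rx": 0, "ry": 0, "rz": 0}, {"x": 0, "y": 0, "z": 0.003, "rx": 0, "ry": 0, "rz": 0}]}}

```text
time: 26.03
tool_pos: [0.6201, -0.1228, 0.0441]
ee_rot: [3.138, 0.001, 1.639]
wrist_force: [-3.1, 0.9, 7.9]
width: 0.0135
```

{"method": "jog_arm", "body": {"series": [{"x": 0, "y": 0, "z": 0.003, "rx": 0, "ry": 0, "rz": 0}, {"x": 0, "y": 0, "z": 0.003, "rx": 0, "ry": 0, "rz": 0}, {"x": 0, "y": 0, "z": 0.003, "rx": 0, "ry": 0, "rz": 0}]}}

```text
time: 26.28
tool_pos: [0.6201, -0.1228, 0.0413]
ee_rot: [3.137, 0.002, 1.639]
wrist_force: [-6.5, 1.2, 13.3]
width: 0.0138
```

{"method": "jog_arm", "body": {"series": [{"x": 0, "y": 0, "z": 0.004, "rx": 0, "ry": 0, "rz": 0}, {"x": 0, "y": 0, "z": 0.004, "rx": 0, "ry": 0, "rz": 0}, {"x": 0, "y": 0, "z": 0.004, "rx": 0, "ry": 0, "rz": 0}]}}

```text
time: 26.53
tool_pos: [0.6201, -0.1228, 0.0413]
ee_rot: [3.134, 0.003, 1.639]
wrist_force: [-5.9, 1.0, 12.5]
width: 0.0137
```

{"method": "jog_arm", "body": {"claw": 0.4, "series": [{"x": 0, "y": 0, "z": 0, "rx": 0, "ry": 0, "rz": 0}, {"x": 0, "y": 0, "z": 0, "rx": 0, "ry": 0, "rz": 0}, {"x": 0, "y": 0, "z": 0, "rx": 0, "ry": 0, "rz": 0}, {"x": 0, "y": 0, "z": 0, "rx": 0, "ry": 0, "rz": 0}, {"x": 0, "y": 0, "z": -0.01, "rx": 0, "ry": 0, "rz": 0}, {"x": 0, "y": 0, "z": -0.025, "rx": 0, "ry": 0, "rz": 0}, {"x": 0, "y": 0, "z": -0.02, "rx": 0, "ry": 0, "rz": 0}, {"x": 0, "y": 0, "z": 0, "rx": 0, "ry": 0, "rz": 0}]}}

```text
time: 27.2
tool_pos: [0.6193, -0.1225, 0.0981]
ee_rot: [3.136, 0.003, 1.639]
wrist_force: [0.7, -0.5, 0.6]
width: 0.0373
```

```bash
python3 -c "
from h import *
state()
q=snap('side','14.png')
cv2.imwrite('pics/14z.png',cv2.resize(cv2.imread('pics/14.png')[130:230,270:370],None,fx=6,fy=6,interpolation=cv2.INTER_CUBIC))
"
```

```text
t 27.20 p [ 0.6193 -0.1225  0.0981] rot [3.136e+00 3.000e-03 1.639e+00] F [ 0.7 -0.5  0.6] w 0.0373 q [-0.28  0.3   1.33 -0.    1.5  -1.92]
```

View pics/14z.png

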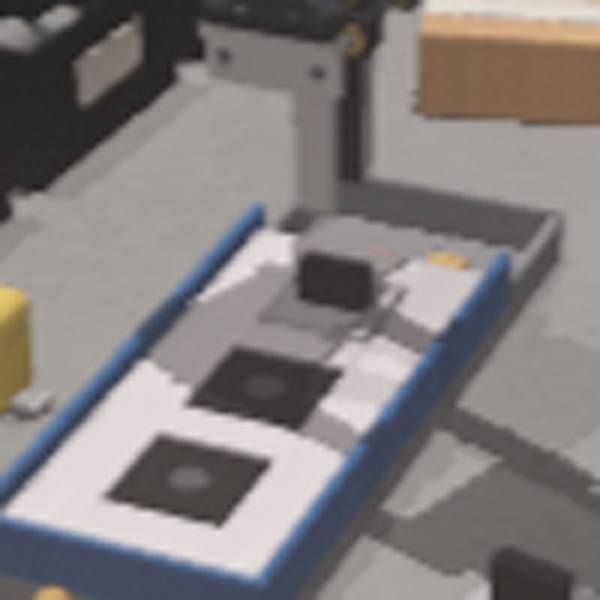

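{"method": "jog_arm", "body": {"claw": 0, "series": [{"x": 0, "y": 0, "z": 0.01, "rx": 0, "ry": 0, "rz": 0}, {"x": 0, "y": 0, "z": 0.01, "rx": 0, "ry": 0, "rz": 0}, {"x": 0, "y": 0, "z": 0, "rx": 0, "ry": 0, "rz": 0}, {"x": 0, "y": 0, "z": 0, "rx": 0, "ry": 0, "rz": 0}, {"x": 0, "y": 0, "z": 0, "rx": 0, "ry": 0, "rz": 0}, {"x": 0, "y": 0, "z": 0.004, "rx": 0, "ry": 0, "rz": 0}, {"x": 0, "y": 0, "z": 0.003, "rx": 0, "ry": 0, "rz": 0}]}}

```text
time: 27.83
tool_pos: [0.6151, -0.1214, 0.0601]
ee_rot: [-3.135, -0.002, 1.639]
wrist_force: [-5.2, 1.5, 15.5]
width: 0.0002
```

{"method": "jog_arm", "body": {"series": [{"x": 0, "y": 0, "z": 0.004, "rx": 0, "ry": 0, "rz": 0}, {"x": 0, "y": 0, "z": 0.004, "rx": 0, "ry": 0, "rz": 0}]}}

```text
time: 28.0
tool_pos: [0.6152, -0.1214, 0.0601]
ee_rot: [-3.137, -0.001, 1.64]
wrist_force: [-6.8, 1.8, 15.8]
width: 0.0005
```

{"method": "jog_arm", "body": {"claw": 0.5, "series": [{"x": 0, "y": 0, "z": -0.03, "rx": 0, "ry": 0, "rz": 0}, {"x": 0, "y": 0, "z": -0.035, "rx": 0, "ry": 0, "rz": 0}, {"x": 0, "y": 0, "z": 0, "rx": 0, "ry": 0, "rz": 0}]}}

```text
time: 28.25
tool_pos: [0.614, -0.121, 0.1264]
ee_rot: [-3.133, -0.002, 1.64]
wrist_force: [1.2, -0.4, 1.9]
width: 0.0172
```

```bash
python3 -c "
from h import *
s=snap('top','15.png')
cv2.imwrite('pics/15z.png',cv2.resize(cv2.imread('pics/15.png')[140:300,290:450],None,fx=4,fy=4,interpolation=cv2.INTER_CUBIC))
plan([(.436,.043,.1,80)])
"
```

```text
t 28.30 p [ 0.6128 -0.1206  0.1233] rot [-3.129e+00 -3.000e-03  1.640e+00] F [-0.2  1.  -0.3] w 0.0209 q [-0.28  0.29  1.3  -0.    1.57 -1.92]
{"x":0.025,"y":-0.024,"z":0.004,"rx":-0.1,"ry":0,"rz":2.0},{"x":0.024,"y":-0.024,"z":0.004,"rx":-0.1,"ry":0,"rz":2.0},{"x":0.023,"y":-0.025,"z":0.003,"rx":-0.1,"ry":0,"rz":2.0},{"x":0.023,"y":-0.026,"z":0.004,"rx":-0.1,"ry":0,"rz":2.0},{"x":0.022,"y":-0.027,"z":0.003,"rx":-0.1,"ry":0,"rz":2.0},{"x":0.02,"y":-0.028,"z":0.003,"rx":-0.1,"ry":-0.1,"rz":2.0},{"x":0.02,"y":-0.028,"z":0.004,"rx":-0.1,"ry":0,"rz":1.9},--
7
```

View pics/15z.png

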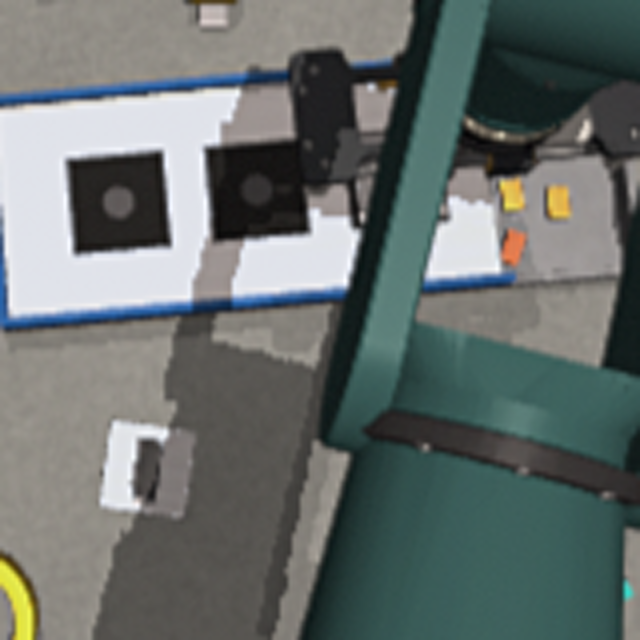

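{"method": "jog_arm", "body": {"series": [{"x": 0.02, "y": -0.02, "z": 0, "rx": -0.1, "ry": 0, "rz": 2}, {"x": 0.024, "y": -0.024, "z": 0, "rx": -0.1, "ry": 0, "rz": 2}, {"x": 0.023, "y": -0.025, "z": 0, "rx": -0.1, "ry": 0, "rz": 2}, {"x": 0.023, "y": -0.026, "z": 0, "rx": -0.1, "ry": 0, "rz": 2}, {"x": 0.022, "y": -0.027, "z": 0, "rx": -0.1, "ry": 0, "rz": 2}, {"x": 0.02, "y": -0.028, "z": 0, "rx": -0.1, "ry": 0, "rz": 2}, {"x": 0.015, "y": -0.018, "z": 0, "rx": -0.1, "ry": 0, "rz": 1.9}, {"x": 0, "y": 0, "z": 0, "rx": 0, "ry": 0, "rz": 0}, {"x": 0, "y": 0, "z": 0, "rx": 0, "ry": 0, "rz": 0}]}}

```text
time: 29.05
tool_pos: [0.4387, 0.0378, 0.1108]
ee_rot: [-3.126, -0.001, 1.382]
wrist_force: [0.7, -0.2, 0.6]
width: 0.0471
```

```bash
python3 -c "
from h import *
plan([(.436,.043,.06,80)])
"
```

```text
t 29.05 p [0.4387 0.0378 0.1108] rot [-3.126e+00 -1.000e-03  1.382e+00] F [ 0.7 -0.2  0.6] w 0.0471 q [-0.05 -0.11  1.75  0.    1.51 -1.43]
{"x":0.002,"y":-0.001,"z":0.025,"rx":-0.4,"ry":0,"rz":-0.4},{"x":0.003,"y":-0.002,"z":0.026,"rx":-0.5,"ry":-0.1,"rz":-0.4},--
2
```

{"method": "jog_arm", "body": {"series": [{"x": 0.003, "y": -0.002, "z": 0.02, "rx": -0.5, "ry": 0, "rz": -0.4}, {"x": 0.002, "y": -0.002, "z": 0.02, "rx": -0.4, "ry": 0, "rz": -0.4}, {"x": 0, "y": 0, "z": 0.015, "rx": 0, "ry": 0, "rz": 0}, {"x": 0, "y": 0, "z": 0, "rx": 0, "ry": 0, "rz": 0}, {"x": 0, "y": 0, "z": 0, "rx": 0, "ry": 0, "rz": 0}]}}

```text
time: 29.47
tool_pos: [0.4383, 0.0406, 0.0522]
ee_rot: [3.14, 0.001, 1.397]
wrist_force: [1.8, -0.2, 0.9]
width: 0.0468
```

```bash
python3 -c "
from h import *
plan([(.436,.043,.013,80)])
q=snap('side','16.png')
cv2.imwrite('pics/16z.png',cv2.resize(cv2.imread('pics/16.png')[150:260,300:430],None,fx=5,fy=5,interpolation=cv2.INTER_CUBIC))
"
```

```text
t 29.47 p [0.4383 0.0406 0.0522] rot [3.140e+00 1.000e-03 1.397e+00] F [ 1.8 -0.2  0.9] w 0.0468 q [-0.04 -0.08  1.85 -0.    1.37 -1.43]
{"x":0.001,"y":-0.001,"z":0.02,"rx":0.1,"ry":0,"rz":0},{"x":0.001,"y":-0.002,"z":0.019,"rx":0,"ry":0.1,"rz":0},--
2
```

View pics/16z.png

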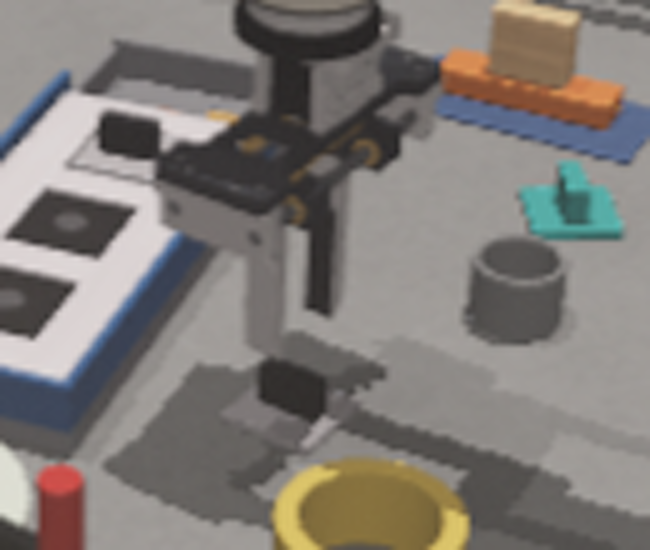

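{"method": "jog_arm", "body": {"series": [{"x": 0.002, "y": -0.002, "z": 0.016, "rx": 0, "ry": 0, "rz": 0}, {"x": 0.001, "y": -0.001, "z": 0.015, "rx": 0, "ry": 0, "rz": 0}, {"x": 0, "y": 0, "z": 0.004, "rx": 0, "ry": 0, "rz": 0}, {"x": 0, "y": 0, "z": 0, "rx": 0, "ry": 0, "rz": 0}, {"x": 0, "y": 0, "z": 0, "rx": 0, "ry": 0, "rz": 0}]}}

```text
time: 29.93
tool_pos: [0.4418, 0.0417, 0.0209]
ee_rot: [3.132, 0.001, 1.394]
wrist_force: [-0.3, -0.4, -0.3]
width: 0.047
```

```bash
python3 -c "
from h import *
plan([(.436,.043,.012,80)])
"
```

```text
t 29.93 p [0.4418 0.0417 0.0209] rot [3.132e+00 1.000e-03 1.394e+00] F [-0.3 -0.4 -0.3] w 0.0470 q [-0.03 -0.04  1.88 -0.    1.29 -1.43]
{"x":0,"y":-0.006,"z":0.009,"rx":0.6,"ry":0,"rz":-0.1},--
1
```

{"method": "jog_arm", "body": {"series": [{"x": 0, "y": -0.006, "z": 0.007, "rx": 0.5, "ry": 0, "rz": 0}, {"x": 0, "y": 0, "z": 0.001, "rx": 0, "ry": 0, "rz": 0}, {"x": 0, "y": 0, "z": 0, "rx": 0, "ry": 0, "rz": 0}, {"x": 0, "y": 0, "z": 0, "rx": 0, "ry": 0, "rz": 0}]}}

```text
time: 30.27
tool_pos: [0.4381, 0.0423, 0.0153]
ee_rot: [3.136, 0.0, 1.394]
wrist_force: [-0.2, -0.8, -0.1]
width: 0.047
```

{"method": "jog_arm", "body": {"claw": 0, "series": [{"x": 0, "y": -0.002, "z": 0.003, "rx": 0.3, "ry": 0, "rz": 0}, {"x": 0, "y": 0, "z": 0, "rx": 0, "ry": 0, "rz": 0}, {"x": 0, "y": 0, "z": 0.001, "rx": 0, "ry": 0, "rz": 0}, {"x": 0, "y": 0, "z": 0, "rx": 0, "ry": 0, "rz": 0}, {"x": 0, "y": 0, "z": 0, "rx": 0, "ry": 0, "rz": 0}, {"x": 0, "y": 0, "z": 0, "rx": 0, "ry": 0, "rz": 0}, {"x": 0, "y": 0, "z": 0, "rx": 0, "ry": 0, "rz": 0}, {"x": 0, "y": 0, "z": 0, "rx": 0, "ry": 0, "rz": 0}]}}

```text
time: 30.93
tool_pos: [0.4367, 0.0429, 0.0119]
ee_rot: [3.139, -0.0, 1.394]
wrist_force: [-0.9, 0.6, -1.4]
width: 0.0139
```

```bash
python3 -c "
from h import *
plan([(.437,.043,.1,80),(.6072,.0573,.1,94)])
"
```

```text
t 30.93 p [0.4367 0.0429 0.0119] rot [ 3.139 -0.     1.394] F [-0.9  0.6 -1.4] w 0.0139 q [-0.03 -0.04  1.9   0.    1.28 -1.43]
{"x":0,"y":0,"z":-0.029,"rx":0,"ry":0,"rz":0},{"x":0,"y":0,"z":-0.03,"rx":0.1,"ry":0,"rz":-0.1},{"x":0,"y":0,"z":-0.029,"rx":0,"ry":0,"rz":0},--
{"x":0.009,"y":0.033,"z":0,"rx":0,"ry":0,"rz":-2.8},{"x":0.007,"y":0.034,"z":0,"rx":0,"ry":0,"rz":-2.8},{"x":0.005,"y":0.034,"z":0,"rx":0,"ry":0,"rz":-2.8},{"x":0.004,"y":0.034,"z":0,"rx":0,"ry":0,"rz":-2.8},{"x":0.003,"y":0.034,"z":0,"rx":0,"ry":0,"rz":-2.8},--
8
```

{"method": "jog_arm", "body": {"series": [{"x": 0, "y": 0, "z": -0.025, "rx": 0, "ry": 0, "rz": 0}, {"x": 0, "y": 0, "z": -0.035, "rx": 0, "ry": 0, "rz": 0}, {"x": 0, "y": 0, "z": -0.035, "rx": 0, "ry": 0, "rz": 0}, {"x": 0.007, "y": 0.025, "z": 0, "rx": 0, "ry": 0, "rz": -2.8}, {"x": 0.007, "y": 0.033, "z": 0, "rx": 0, "ry": 0, "rz": -2.8}, {"x": 0.005, "y": 0.034, "z": 0, "rx": 0, "ry": 0, "rz": -2.8}, {"x": 0.004, "y": 0.034, "z": 0, "rx": 0, "ry": 0, "rz": -2.8}, {"x": 0.003, "y": 0.025, "z": 0, "rx": 0, "ry": 0, "rz": -2.5}, {"x": 0, "y": 0, "z": 0, "rx": 0, "ry": 0, "rz": 0}, {"x": 0, "y": 0, "z": 0, "rx": 0, "ry": 0, "rz": 0}]}}

```text
time: 31.77
tool_pos: [0.5919, 0.0577, 0.1064]
ee_rot: [-3.137, 0.0, 1.644]
wrist_force: [-1.4, -0.5, -0.9]
width: 0.0135
```

```bash
python3 -c "
from h import *
plan([(.6072,.0573,.07,94)])
q=snap('side','17.png')
cv2.imwrite('pics/17z.png',cv2.resize(cv2.imread('pics/17.png')[130:270,250:410],None,fx=4,fy=4,interpolation=cv2.INTER_CUBIC))
"
```

```text
t 31.77 p [0.5919 0.0577 0.1064] rot [-3.137  0.     1.644] F [-1.4 -0.5 -0.9] w 0.0135 q [ 0.    0.23  1.41 -0.    1.51 -1.64]
{"x":-0.001,"y":0.008,"z":0.018,"rx":-0.1,"ry":0,"rz":0.1},{"x":-0.001,"y":0.007,"z":0.018,"rx":-0.2,"ry":0,"rz":0.1},--
2
```

View pics/17z.png

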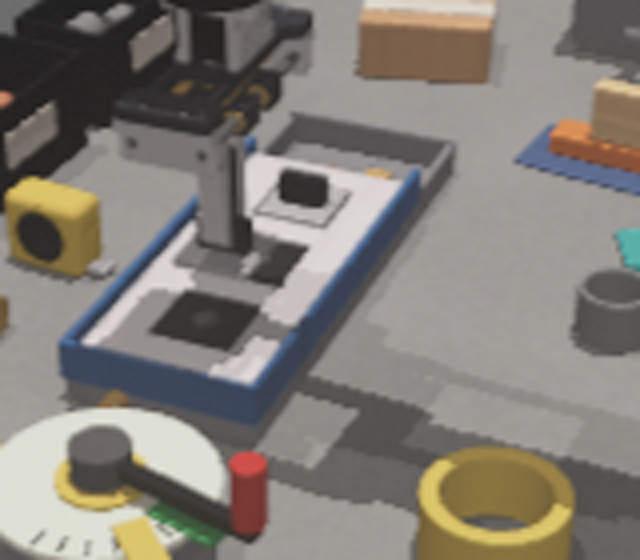

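Held; continue down.

{"method": "jog_arm", "body": {"series": [{"x": 0, "y": 0.009, "z": 0.015, "rx": -0.2, "ry": 0, "rz": 0}, {"x": 0, "y": 0.005, "z": 0.015, "rx": 0, "ry": 0, "rz": 0}, {"x": 0, "y": 0, "z": 0, "rx": 0, "ry": 0, "rz": 0}, {"x": 0, "y": 0, "z": 0, "rx": 0, "ry": 0, "rz": 0}, {"x": 0, "y": 0, "z": 0, "rx": 0, "ry": 0, "rz": 0}]}}

```text
time: 32.23
tool_pos: [0.6005, 0.0583, 0.0757]
ee_rot: [-3.136, 0.001, 1.642]
wrist_force: [-1.0, -0.2, -1.9]
width: 0.0141
```

```bash
python3 -c "
from h import *
plan([(.6072,.0573,.053,94)])
"
```

```text
t 32.23 p [0.6005 0.0583 0.0757] rot [-3.136e+00  1.000e-03  1.642e+00] F [-1.  -0.2 -1.9] w 0.0141 q [ 0.    0.27  1.42 -0.    1.46 -1.64]
{"x":-0.001,"y":0.007,"z":0.023,"rx":-0.3,"ry":0,"rz":0.1},--
1
```

{"method": "jog_arm", "body": {"series": [{"x": -0.001, "y": 0.006, "z": 0.01, "rx": -0.3, "ry": 0, "rz": 0}, {"x": 0, "y": 0.001, "z": 0.008, "rx": 0, "ry": 0, "rz": 0}, {"x": 0, "y": 0, "z": 0, "rx": 0, "ry": 0, "rz": 0}, {"x": 0, "y": 0, "z": 0, "rx": 0, "ry": 0, "rz": 0}, {"x": 0, "y": 0, "z": 0, "rx": 0, "ry": 0, "rz": 0}]}}

```text
time: 32.65
tool_pos: [0.6077, 0.0575, 0.0591]
ee_rot: [3.137, 0.001, 1.642]
wrist_force: [-0.4, 0.7, -1.7]
width: 0.0139
```

```bash
python3 -c "
from h import *
plan([(.6072,.0573,.053,94)])
"
```

```text
t 32.65 p [0.6077 0.0575 0.0591] rot [3.137e+00 1.000e-03 1.642e+00] F [-0.4  0.7 -1.7] w 0.0139 q [ 0.    0.29  1.43 -0.    1.42 -1.64]
{"x":0,"y":-0.001,"z":0.006,"rx":0.2,"ry":0.1,"rz":0.1},--
1
```

{"method": "jog_arm", "body": {"series": [{"x": 0, "y": 0, "z": 0.004, "rx": 0.2, "ry": 0, "rz": 0}, {"x": 0, "y": 0, "z": 0.004, "rx": 0, "ry": 0, "rz": 0}, {"x": 0, "y": 0, "z": 0.003, "rx": 0, "ry": 0, "rz": 0}, {"x": 0, "y": 0, "z": 0.003, "rx": 0, "ry": 0, "rz": 0}, {"x": 0, "y": 0, "z": 0.003, "rx": 0, "ry": 0, "rz": 0}]}}

```text
time: 33.07
tool_pos: [0.609, 0.0576, 0.0447]
ee_rot: [3.138, 0.001, 1.642]
wrist_force: [-3.8, -0.1, 7.5]
width: 0.0137
```

{"method": "jog_arm", "body": {"series": [{"x": 0, "y": 0, "z": 0.003, "rx": 0, "ry": 0, "rz": 0}, {"x": 0, "y": 0, "z": 0.003, "rx": 0, "ry": 0, "rz": 0}]}}

```text
time: 33.23
tool_pos: [0.609, 0.0576, 0.0419]
ee_rot: [3.137, 0.001, 1.642]
wrist_force: [-3.1, -0.5, 7.4]
width: 0.0141
```

{"method": "jog_arm", "body": {"series": [{"x": 0, "y": 0, "z": 0.004, "rx": 0, "ry": 0, "rz": 0}, {"x": 0, "y": 0, "z": 0.004, "rx": 0, "ry": 0, "rz": 0}]}}

```text
time: 33.4
tool_pos: [0.6091, 0.0576, 0.0418]
ee_rot: [3.136, 0.002, 1.642]
wrist_force: [-8.1, -0.5, 15.1]
width: 0.0138
```

{"method": "jog_arm", "body": {"claw": 0.4, "series": [{"x": 0, "y": 0, "z": 0, "rx": 0, "ry": 0, "rz": 0}, {"x": 0, "y": 0, "z": 0, "rx": 0, "ry": 0, "rz": 0}, {"x": 0, "y": 0, "z": 0, "rx": 0, "ry": 0, "rz": 0}, {"x": 0, "y": 0, "z": 0, "rx": 0, "ry": 0, "rz": 0}, {"x": 0, "y": 0, "z": -0.01, "rx": 0, "ry": 0, "rz": 0}, {"x": 0, "y": 0, "z": -0.025, "rx": 0, "ry": 0, "rz": 0}, {"x": 0, "y": 0, "z": -0.02, "rx": 0, "ry": 0, "rz": 0}, {"x": 0, "y": 0, "z": 0, "rx": 0, "ry": 0, "rz": 0}]}}

```text
time: 34.07
tool_pos: [0.6082, 0.0577, 0.0986]
ee_rot: [3.138, 0.002, 1.642]
wrist_force: [0.2, -0.2, 1.9]
width: 0.0379
```

{"method": "jog_arm", "body": {"claw": 0, "series": [{"x": 0, "y": 0, "z": 0.008, "rx": 0, "ry": 0, "rz": 0}, {"x": 0, "y": 0, "z": 0.006, "rx": 0, "ry": 0, "rz": 0}, {"x": 0, "y": 0, "z": 0, "rx": 0, "ry": 0, "rz": 0}, {"x": 0, "y": 0, "z": 0, "rx": 0, "ry": 0, "rz": 0}, {"x": 0, "y": 0, "z": 0, "rx": 0, "ry": 0, "rz": 0}]}}

```text
time: 34.48
tool_pos: [0.6066, 0.0576, 0.0793]
ee_rot: [-3.141, 0.001, 1.642]
wrist_force: [0.1, -0.1, 0.7]
width: 0.0076
```

{"method": "jog_arm", "body": {"series": [{"x": 0, "y": 0, "z": 0.008, "rx": 0, "ry": 0, "rz": 0}, {"x": 0, "y": 0, "z": 0.006, "rx": 0, "ry": 0, "rz": 0}, {"x": 0, "y": 0, "z": 0.004, "rx": 0, "ry": 0, "rz": 0}, {"x": 0, "y": 0, "z": 0.004, "rx": 0, "ry": 0, "rz": 0}, {"x": 0, "y": 0, "z": 0.004, "rx": 0, "ry": 0, "rz": 0}]}}

```text
time: 34.9
tool_pos: [0.6066, 0.0576, 0.0601]
ee_rot: [3.141, 0.002, 1.643]
wrist_force: [-7.8, -0.5, 17.1]
width: 0.0005
```

{"method": "jog_arm", "body": {"series": [{"x": 0, "y": 0, "z": -0.03, "rx": 0, "ry": 0, "rz": 0}, {"x": 0, "y": 0, "z": -0.035, "rx": 0, "ry": 0, "rz": 0}, {"x": 0, "y": 0, "z": -0.035, "rx": 0, "ry": 0, "rz": 0}, {"x": 0, "y": 0, "z": -0.02, "rx": 0, "ry": 0, "rz": 0}, {"x": 0, "y": 0, "z": 0, "rx": 0, "ry": 0, "rz": 0}]}}

```text
time: 35.32
tool_pos: [0.6041, 0.0579, 0.1814]
ee_rot: [-3.134, 0.001, 1.643]
wrist_force: [-0.7, 0.2, 0.3]
width: 0.0008
```

```bash
python3 -c "
from h import *
plan([(.449,.285,.19,80)])
q=snap('side','18.png')
cv2.imwrite('pics/18z.png',cv2.resize(cv2.imread('pics/18.png')[140:300,240:400],None,fx=4,fy=4,interpolation=cv2.INTER_CUBIC))
"
```

```text
t 35.32 p [0.6041 0.0579 0.1814] rot [-3.134e+00  1.000e-03  1.643e+00] F [-0.7  0.2  0.3] w 0.0008 q [ 0.    0.23  1.26 -0.    1.66 -1.64]
{"x":0.03,"y":-0.017,"z":-0.001,"rx":-0.1,"ry":0,"rz":1.8},{"x":0.029,"y":-0.018,"z":-0.001,"rx":0,"ry":0,"rz":1.8},{"x":0.029,"y":-0.019,"z":-0.001,"rx":0,"ry":0,"rz":1.8},{"x":0.028,"y":-0.02,"z":-0.001,"rx":-0.1,"ry":0,"rz":1.7},{"x":0.027,"y":-0.021,"z":-0.001,"rx":0,"ry":0,"rz":1.8},{"x":0.027,"y":-0.022,"z":-0.001,"rx":-0.1,"ry":0,"rz":1.7},{"x":0.026,"y":-0.023,"z":-0.001,"rx":0,"ry":0.1,"rz":1.8},{"x":0.025,"y":-0.023,"z":-0.001,"rx":-0.1,"ry":0,"rz":1.7},--
8
```

View pics/18z.png

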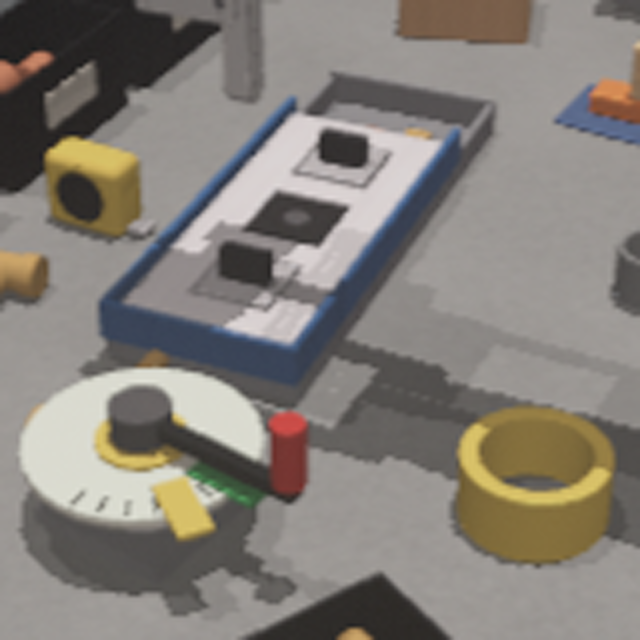

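```bash
python3 -c "
from h import *
s=snap('top','19t.png'); q=snap('side')
C=np.array([.5625,.268])
def S(u,v,z=.059): return px2w(q,240+u/4,140+v/4,z)[:2]
tip=(S(177,540)+S(213,528))/2; inn=(S(155,487)+S(188,475))/2
a=lambda v: np.degrees(np.arctan2(v[1],v[0]))
print('side tip',tip,inn,a(tip-C),a(inn-C),a(tip-inn),np.linalg.norm(tip-C))
im=cv2.cvtColor(cv2.imread('pics/t0.png'),cv2.COLOR_BGR2HSV)
for nm,f,cam_ in (('top','t0.png',s),('side','18.png',q)):
  im=cv2.cvtColor(cv2.imread('pics/'+f),cv2.COLOR_BGR2HSV)
  for col,lo,hi in (('yel',(22,120,110),(32,255,255)),('grn',(50,120,60),(75,255,255)),('dial',(0,0,195),(180,40,255))):
    m=cv2.inRange(im,lo,hi)
    n,l,st,c=cv2.connectedComponentsWithStats(m)
    for i in range(1,n):
      if st[i,4]>25:
        p=px2w(cam_,*c[i],.059)[:2]
        if np.linalg.norm(p-C)<.13:
          yy,xx=np.nonzero(l==i); P=np.array([px2w(cam_,x,y,.059)[:2] for x,y in zip(xx,yy)]); cc=P.mean(0); e=np.linalg.svd(P-cc,full_matrices=False)[2][0]
          print(nm,col,st[i,4],cc.round(4),'ang from C',a(cc-C).round(1),'axis',a(e).round(1))
"
```

```text
side tip [0.48856718 0.33511565] [0.52490759 0.30040267] 137.76707489232854 139.2404033481817 136.31209253506717 0.09985275420015283
top yel 172 [0.5624 0.2619] ang from C -90.6 axis 172.9
top yel 179 [0.5076 0.3184] ang from C 137.4 axis 140.8
top grn 153 [0.4966 0.2803] ang from C 169.4 axis 170.8
top dial 1746 [0.5725 0.2615] ang from C -32.8 axis 49.9
side yel 71 [0.5646 0.2899] ang from C 84.5 axis 170.6
side yel 129 [0.5067 0.3195] ang from C 137.3 axis 138.8
side dial 1031 [0.574 0.277] ang from C 38.1 axis 69.1
```

{"method": "jog_arm", "body": {"claw": 0.6, "series": [{"x": 0.025, "y": -0.014, "z": -0.002, "rx": 0, "ry": 0, "rz": 1.8}, {"x": 0.029, "y": -0.018, "z": -0.002, "rx": 0, "ry": 0, "rz": 1.8}, {"x": 0.029, "y": -0.019, "z": -0.002, "rx": 0, "ry": 0, "rz": 1.8}, {"x": 0.028, "y": -0.02, "z": -0.002, "rx": 0, "ry": 0, "rz": 1.8}, {"x": 0.027, "y": -0.021, "z": -0.002, "rx": 0, "ry": 0, "rz": 1.8}, {"x": 0.027, "y": -0.022, "z": -0.002, "rx": 0, "ry": 0, "rz": 1.8}, {"x": 0.026, "y": -0.023, "z": -0.002, "rx": 0, "ry": 0, "rz": 1.8}, {"x": 0.018, "y": -0.015, "z": 0, "rx": 0, "ry": 0, "rz": 1}, {"x": 0, "y": 0, "z": 0, "rx": 0, "ry": 0, "rz": 0}, {"x": 0, "y": 0, "z": 0, "rx": 0, "ry": 0, "rz": 0}]}}

```text
time: 36.3
tool_pos: [0.4391, 0.2764, 0.1578]
ee_rot: [-3.075, 0.03, 1.389]
wrist_force: [-0.3, 0.3, 0.1]
width: 0.0563
```

```bash
python3 -c "
from h import *
plan([(.4494,.2888,.15,80)])
"
```

```text
t 36.30 p [0.4391 0.2764 0.1578] rot [-3.075  0.03   1.389] F [-0.3  0.3  0.1] w 0.0563 q [ 0.44  0.09  1.47  0.01  1.66 -0.94]
{"x":0.014,"y":0.008,"z":0.007,"rx":-3.8,"ry":1.7,"rz":-0.5},--
1
```

{"method": "jog_arm", "body": {"series": [{"x": 0.012, "y": 0.008, "z": 0, "rx": -3.5, "ry": 1.7, "rz": -0.5}, {"x": 0, "y": 0, "z": 0, "rx": 0, "ry": 0, "rz": 0}, {"x": 0, "y": 0, "z": 0, "rx": 0, "ry": 0, "rz": 0}, {"x": 0, "y": 0, "z": 0, "rx": 0, "ry": 0, "rz": 0}]}}

```text
time: 36.63
tool_pos: [0.4479, 0.2823, 0.1493]
ee_rot: [-3.127, 0.01, 1.395]
wrist_force: [-0.4, -0.6, -0.3]
width: 0.0564
```

```bash
python3 -c "
from h import *
plan([(.4494,.2888,.13,80)])
"
```

```text
t 36.63 p [0.4479 0.2823 0.1493] rot [-3.127  0.01   1.395] F [-0.4 -0.6 -0.3] w 0.0564 q [ 0.45  0.07  1.5   0.    1.59 -0.94]
{"x":0.007,"y":0.001,"z":0.019,"rx":-0.9,"ry":0.6,"rz":-0.1},--
1
```

{"method": "jog_arm", "body": {"series": [{"x": 0.007, "y": 0.001, "z": 0.015, "rx": -0.9, "ry": 0.6, "rz": 0}, {"x": 0, "y": 0, "z": 0, "rx": 0, "ry": 0, "rz": 0}, {"x": 0, "y": 0, "z": 0, "rx": 0, "ry": 0, "rz": 0}, {"x": 0, "y": 0, "z": 0, "rx": 0, "ry": 0, "rz": 0}]}}

```text
time: 36.97
tool_pos: [0.4515, 0.2848, 0.1331]
ee_rot: [-3.139, 0.003, 1.389]
wrist_force: [-0.5, -0.3, 0.4]
width: 0.0562
```

```bash
python3 -c "
from h import *
plan([(.4494,.2888,.088,80)])
q=snap('side','20.png')
cv2.imwrite('pics/20z.png',cv2.resize(cv2.imread('pics/20.png')[180:300,230:350],None,fx=5,fy=5,interpolation=cv2.INTER_CUBIC))
"
```

```text
t 36.97 p [0.4515 0.2848 0.1331] rot [-3.139e+00  3.000e-03  1.389e+00] F [-0.5 -0.3  0.4] w 0.0562 q [ 0.46  0.08  1.52 -0.    1.54 -0.93]
{"x":0.002,"y":-0.001,"z":0.023,"rx":-0.1,"ry":0.1,"rz":-0.2},{"x":0.002,"y":-0.002,"z":0.022,"rx":0,"ry":0.1,"rz":-0.2},--
2
```

View pics/20z.png

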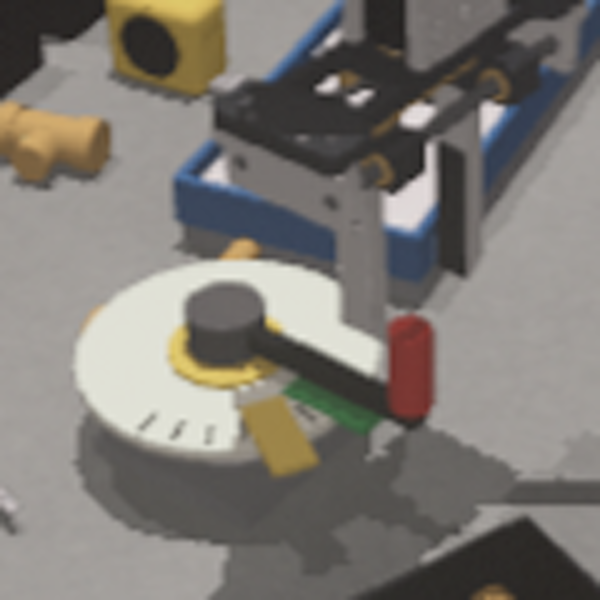

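{"method": "jog_arm", "body": {"series": [{"x": 0.004, "y": -0.002, "z": 0.018, "rx": 0, "ry": 0, "rz": 0}, {"x": 0, "y": 0, "z": 0.018, "rx": 0, "ry": 0, "rz": 0}, {"x": 0, "y": 0, "z": 0.005, "rx": 0, "ry": 0, "rz": 0}, {"x": 0, "y": 0, "z": 0, "rx": 0, "ry": 0, "rz": 0}, {"x": 0, "y": 0, "z": 0, "rx": 0, "ry": 0, "rz": 0}]}}

```text
time: 37.43
tool_pos: [0.4539, 0.2889, 0.0962]
ee_rot: [3.138, -0.001, 1.387]
wrist_force: [0.7, -0.7, 0.2]
width: 0.0566
```

```bash
python3 -c "
from h import *
plan([(.4494,.2888,.087,80)])
"
```

```text
t 37.43 p [0.4539 0.2889 0.0962] rot [ 3.138e+00 -1.000e-03  1.387e+00] F [ 0.7 -0.7  0.2] w 0.0566 q [ 0.46  0.11  1.57 -0.    1.46 -0.92]
{"x":-0.001,"y":-0.004,"z":0.009,"rx":0.2,"ry":0,"rz":-0.6},--
1
```

{"method": "jog_arm", "body": {"claw": 0, "series": [{"x": 0, "y": -0.004, "z": 0.008, "rx": 0, "ry": 0, "rz": -0.5}, {"x": 0, "y": 0, "z": 0, "rx": 0, "ry": 0, "rz": 0}, {"x": 0, "y": 0, "z": 0.001, "rx": 0, "ry": 0, "rz": 0}, {"x": 0, "y": 0, "z": 0, "rx": 0, "ry": 0, "rz": 0}, {"x": 0, "y": 0, "z": 0, "rx": 0, "ry": 0, "rz": 0}, {"x": 0, "y": 0, "z": 0, "rx": 0, "ry": 0, "rz": 0}, {"x": 0, "y": 0, "z": 0, "rx": 0, "ry": 0, "rz": 0}, {"x": 0, "y": 0, "z": 0, "rx": 0, "ry": 0, "rz": 0}, {"x": 0, "y": 0, "z": 0, "rx": 0, "ry": 0, "rz": 0}]}}

```text
time: 38.18
tool_pos: [0.4514, 0.2904, 0.0903]
ee_rot: [3.133, -0.004, 1.396]
wrist_force: [0.6, 0.4, -0.3]
width: 0.0213
```

```bash
cat >> h.py <<'E'
def lev():
    o=state(); p=np.array(o['tool_pos'])-[.5625,.268,0]; print('r %.4f ang %.2f yaw+90 %.1f'%(np.hypot(*p[:2]),np.degrees(np.arctan2(p[1],p[0])), np.degrees(o['ee_rot'][2])+90))
E
python3 -c "
from h import *
lev()"
```

```text
t 38.18 p [0.4514 0.2904 0.0903] rot [ 3.133 -0.004  1.396] F [ 0.6  0.4 -0.3] w 0.0213 q [ 0.47  0.1   1.58 -0.    1.44 -0.93]
r 0.1133 ang 168.58 yaw+90 170.0
```

{"method": "jog_arm", "body": {"series": [{"x": 0.008, "y": 0.0003, "z": 0, "rx": 0, "ry": 0, "rz": 4}, {"x": 0.008, "y": 0.0003, "z": 0, "rx": 0, "ry": 0, "rz": 4}, {"x": 0.008, "y": 0.0003, "z": 0, "rx": 0, "ry": 0, "rz": 4}, {"x": 0.008, "y": 0.0003, "z": 0, "rx": 0, "ry": 0, "rz": 4}, {"x": 0.008, "y": 0.0003, "z": 0, "rx": 0, "ry": 0, "rz": 4}, {"x": 0.006, "y": 0.0003, "z": 0, "rx": 0, "ry": 0, "rz": 3}, {"x": 0, "y": 0, "z": 0, "rx": 0, "ry": 0, "rz": 0}, {"x": 0, "y": 0, "z": 0, "rx": 0, "ry": 0, "rz": 0}]}}

```text
time: 38.85
tool_pos: [0.4685, 0.3335, 0.0903]
ee_rot: [3.135, -0.003, 0.981]
wrist_force: [-0.9, -0.3, 0.0]
width: 0.0214
```

```bash
python3 -c "
from h import *
lev()"
```

```text
t 38.85 p [0.4685 0.3335 0.0903] rot [ 3.135e+00 -3.000e-03  9.810e-01] F [-0.9 -0.3  0. ] w 0.0214 q [ 0.52  0.19  1.49 -0.    1.46 -0.46]
r 0.1146 ang 145.11 yaw+90 146.2
```

{"method": "jog_arm", "body": {"series": [{"x": 0.006, "y": 0.0003, "z": 0, "rx": 0, "ry": 0, "rz": 3}, {"x": 0.006, "y": 0.0003, "z": 0, "rx": 0, "ry": 0, "rz": 3}, {"x": 0.002, "y": 0, "z": 0, "rx": 0, "ry": 0, "rz": 1}, {"x": 0, "y": 0, "z": 0, "rx": 0, "ry": 0, "rz": 0}, {"x": 0, "y": 0, "z": 0, "rx": 0, "ry": 0, "rz": 0}]}}

```text
time: 39.27
tool_pos: [0.4762, 0.3438, 0.0903]
ee_rot: [3.136, -0.003, 0.862]
wrist_force: [-0.1, 2.0, -0.6]
width: 0.0217
```

```bash
python3 -c "
from h import *
lev()"
```

```text
t 39.27 p [0.4762 0.3438 0.0903] rot [ 3.136e+00 -3.000e-03  8.620e-01] F [-0.1  2.  -0.6] w 0.0217 q [ 0.53  0.22  1.46 -0.    1.47 -0.33]
r 0.1149 ang 138.71 yaw+90 139.4
```

One degree more, then release, lift and look.

{"method": "jog_arm", "body": {"series": [{"x": 0.003, "y": 0, "z": 0, "rx": 0, "ry": 0, "rz": 1}, {"x": 0, "y": 0, "z": 0, "rx": 0, "ry": 0, "rz": 0}, {"x": 0, "y": 0, "z": 0, "rx": 0, "ry": 0, "rz": 0}]}}

```text
time: 39.52
tool_pos: [0.4779, 0.3459, 0.0903]
ee_rot: [3.137, -0.003, 0.844]
wrist_force: [-0.3, 0.5, -0.9]
width: 0.0213
```

```bash
python3 -c "
from h import *
lev()"
```

```text
t 39.52 p [0.4779 0.3459 0.0903] rot [ 3.137e+00 -3.000e-03  8.440e-01] F [-0.3  0.5 -0.9] w 0.0213 q [ 0.53  0.22  1.45 -0.    1.47 -0.31]
r 0.1150 ang 137.39 yaw+90 138.4
```

{"method": "jog_arm", "body": {"claw": 0.6, "series": [{"x": 0, "y": 0, "z": 0, "rx": 0, "ry": 0, "rz": 0}, {"x": 0, "y": 0, "z": 0, "rx": 0, "ry": 0, "rz": 0}, {"x": 0, "y": 0, "z": 0, "rx": 0, "ry": 0, "rz": 0}, {"x": 0, "y": 0, "z": 0, "rx": 0, "ry": 0, "rz": 0}, {"x": 0, "y": 0, "z": 0, "rx": 0, "ry": 0, "rz": 0}, {"x": 0, "y": 0, "z": -0.02, "rx": 0, "ry": 0, "rz": 0}, {"x": 0, "y": 0, "z": -0.035, "rx": 0, "ry": 0, "rz": 0}, {"x": 0, "y": 0, "z": -0.035, "rx": 0, "ry": 0, "rz": 0}, {"x": 0, "y": 0, "z": -0.02, "rx": 0, "ry": 0, "rz": 0}]}}

```text
time: 40.27
tool_pos: [0.4733, 0.3423, 0.1958]
ee_rot: [-3.141, 0.016, 0.843]
wrist_force: [0.4, 0.9, -0.4]
width: 0.0567
```

```bash
python3 -c "
from h import *
q=snap('side','21.png')
cv2.imwrite('pics/21z.png',cv2.resize(cv2.imread('pics/21.png')[180:300,230:350],None,fx=5,fy=5,interpolation=cv2.INTER_CUBIC))
plan([(.36,.12,.24,30)])
"
```

```text
t 40.32 p [0.4749 0.3433 0.1999] rot [3.139 0.009 0.843] F [1.3 0.5 2.4] w 0.0565 q [ 0.53  0.18  1.28 -0.    1.69 -0.31]
{"x":-0.035,"y":0.009,"z":-0.005,"rx":0,"ry":0.1,"rz":2.6},{"x":-0.034,"y":0.011,"z":-0.006,"rx":0,"ry":0.1,"rz":2.6},{"x":-0.034,"y":0.012,"z":-0.005,"rx":0,"ry":0.1,"rz":2.6},{"x":-0.033,"y":0.014,"z":-0.006,"rx":0,"ry":0,"rz":2.6},{"x":-0.033,"y":0.015,"z":-0.006,"rx":0.1,"ry":0.1,"rz":2.6},{"x":-0.032,"y":0.016,"z":-0.005,"rx":0,"ry":0,"rz":2.6},{"x":-0.031,"y":0.018,"z":-0.006,"rx":0.1,"ry":0.1,"rz":2.7},--
7
```

View pics/21z.png

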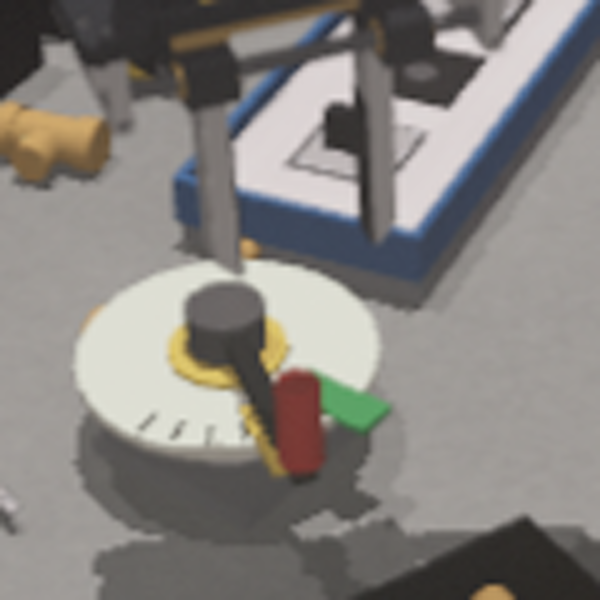

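{"method": "jog_arm", "body": {"series": [{"x": -0.03, "y": 0.009, "z": -0.008, "rx": 0, "ry": 0.1, "rz": 2.6}, {"x": -0.034, "y": 0.011, "z": -0.008, "rx": 0, "ry": 0.1, "rz": 2.6}, {"x": -0.034, "y": 0.012, "z": -0.008, "rx": 0, "ry": 0.1, "rz": 2.6}, {"x": -0.033, "y": 0.014, "z": -0.008, "rx": 0, "ry": 0, "rz": 2.6}, {"x": -0.033, "y": 0.015, "z": -0.008, "rx": 0, "ry": 0, "rz": 2.6}, {"x": -0.032, "y": 0.016, "z": -0.006, "rx": 0, "ry": 0, "rz": 2.6}, {"x": -0.031, "y": 0.018, "z": -0.006, "rx": 0, "ry": 0, "rz": 2.7}]}}

```text
time: 40.9
tool_pos: [0.3598, 0.1209, 0.2504]
ee_rot: [3.138, 0.004, 0.518]
wrist_force: [0.6, -1.2, 0.1]
width: 0.0566
```

```bash
python3 -c "
from h import *
plan([(.34,-.15,.24,-20),(.26,-.42,.24,-50)])
"
```

```text
t 40.90 p [0.3598 0.1209 0.2504] rot [3.138 0.004 0.518] F [ 0.6 -1.2  0.1] w 0.0566 q [ 0.18 -0.3   1.63 -0.    1.81 -0.34]
{"x":-0.017,"y":0.025,"z":0.001,"rx":0,"ry":0,"rz":5.5},{"x":-0.014,"y":0.027,"z":0.001,"rx":0,"ry":0,"rz":5.5},{"x":-0.012,"y":0.028,"z":0.001,"rx":0,"ry":0,"rz":5.5},{"x":-0.009,"y":0.029,"z":0.001,"rx":0,"ry":0,"rz":5.5},{"x":-0.006,"y":0.029,"z":0.002,"rx":0.1,"ry":0,"rz":5.5},{"x":-0.003,"y":0.03,"z":0.001,"rx":0,"ry":0,"rz":5.5},{"x":-0.001,"y":0.03,"z":0.001,"rx":0.1,"ry":0,"rz":5.6},{"x":0.002,"y":0.03,"z":0.002,"rx":0,"ry":0,"rz":5.5},{"x":0.006,"y":0.03,"z":0.001,"rx":0.1,"ry":0.1,"rz":5.6},--
{"x":0.002,"y":0.035,"z":0,"rx":0,"ry":0,"rz":3.7},{"x":0.004,"y":0.035,"z":0,"rx":0,"ry":0,"rz":3.8},{"x":0.007,"y":0.035,"z":0,"rx":0,"ry":0,"rz":3.7},
{"x":0.009,"y":0.034,"z":0,"rx":0,"ry":0,"rz":3.8},{"x":0.011,"y":0.033,"z":0,"rx":0,"ry":0,"rz":3.7},{"x":0.013,"y":0.032,"z":0,"rx":0,"ry":0,"rz":3.8},{"x":0.016,"y":0.032,"z":0,"rx":0,"ry":0,"rz":3.7},{"x":0.017,"y":0.03,"z":0,"rx":0,"ry":0,"rz":3.8},--
17
```

{"method": "jog_arm", "body": {"series": [{"x": -0.017, "y": 0.025, "z": 0, "rx": 0, "ry": 0, "rz": 5.5}, {"x": -0.014, "y": 0.027, "z": 0, "rx": 0, "ry": 0, "rz": 5.5}, {"x": -0.012, "y": 0.028, "z": 0, "rx": 0, "ry": 0, "rz": 5.5}, {"x": -0.009, "y": 0.029, "z": 0, "rx": 0, "ry": 0, "rz": 5.5}, {"x": -0.006, "y": 0.029, "z": 0, "rx": 0, "ry": 0, "rz": 5.5}, {"x": -0.003, "y": 0.03, "z": 0, "rx": 0, "ry": 0, "rz": 5.5}, {"x": -0.001, "y": 0.03, "z": 0, "rx": 0, "ry": 0, "rz": 5.5}, {"x": 0.002, "y": 0.03, "z": 0, "rx": 0, "ry": 0, "rz": 5.5}, {"x": 0.006, "y": 0.03, "z": 0, "rx": 0, "ry": 0, "rz": 5.5}, {"x": 0.002, "y": 0.035, "z": 0, "rx": 0, "ry": 0, "rz": 3.7}, {"x": 0.004, "y": 0.035, "z": 0, "rx": 0, "ry": 0, "rz": 3.8}, {"x": 0.007, "y": 0.035, "z": 0, "rx": 0, "ry": 0, "rz": 3.7}]}}

```text
time: 41.9
tool_pos: [0.2922, -0.2658, 0.2507]
ee_rot: [-3.141, -0.012, -0.591]
wrist_force: [0.5, 0.5, -0.2]
width: 0.0563
```

{"method": "jog_arm", "body": {"series": [{"x": 0.009, "y": 0.034, "z": 0, "rx": 0, "ry": 0, "rz": 3.8}, {"x": 0.011, "y": 0.033, "z": 0, "rx": 0, "ry": 0, "rz": 3.7}, {"x": 0.013, "y": 0.032, "z": 0, "rx": 0, "ry": 0, "rz": 3.8}, {"x": 0.016, "y": 0.032, "z": 0, "rx": 0, "ry": 0, "rz": 3.7}, {"x": 0.01, "y": 0.018, "z": 0, "rx": 0, "ry": 0, "rz": 2}, {"x": 0, "y": 0, "z": 0, "rx": 0, "ry": 0, "rz": 0}, {"x": 0, "y": 0, "z": 0, "rx": 0, "ry": 0, "rz": 0}]}}

```text
time: 42.48
tool_pos: [0.2292, -0.4294, 0.2455]
ee_rot: [-3.137, -0.007, -0.917]
wrist_force: [-0.2, 0.6, 0.0]
width: 0.0566
```

```bash
python3 -c "
from h import *
state()
s=snap('top','22t.png');q=snap('side','22s.png')
cv2.imwrite('pics/22tz.png',cv2.resize(cv2.imread('pics/22t.png')[90:330,140:540],None,fx=2,fy=2,interpolation=cv2.INTER_CUBIC))
cv2.imwrite('pics/22vz.png',cv2.resize(np.hstack([cv2.imread('pics/22t.png')[165:255,170:280],cv2.imread('pics/22s.png')[210:300,230:330]]),None,fx=3.7,fy=5,interpolation=cv2.INTER_CUBIC))
cv2.imwrite('pics/22sz.png',cv2.resize(cv2.imread('pics/22s.png')[120:360,160:480],None,fx=2.5,fy=2.5,interpolation=cv2.INTER_CUBIC))
C=np.array([.5625,.268])
for r in (.04,.06,.08,.1):
  for a in (138,): print(r,w2px(s,[*(C+r*np.array([np.cos(np.radians(a)),np.sin(np.radians(a))])),.078]))
"
```

```text
t 42.48 p [ 0.2292 -0.4294  0.2455] rot [-3.137 -0.007 -0.917] F [-0.2  0.6  0. ] w 0.0566 q [-1.2  -0.06  1.44  0.01  1.76 -0.28]
0.04 [223.56325287 220.34179676]
0.06 [218.06358409 226.533008  ]
0.08 [212.54117529 232.74981863]
0.1 [206.99588516 238.99238775]
```

View pics/22tz.png

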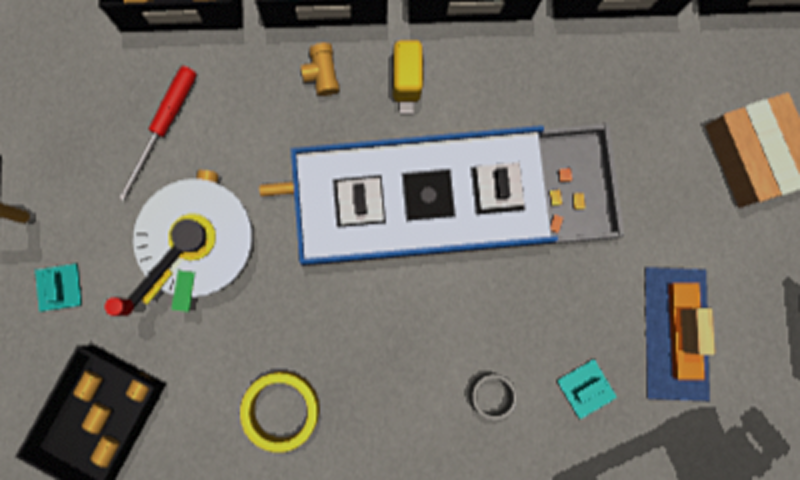

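View pics/22sz.png

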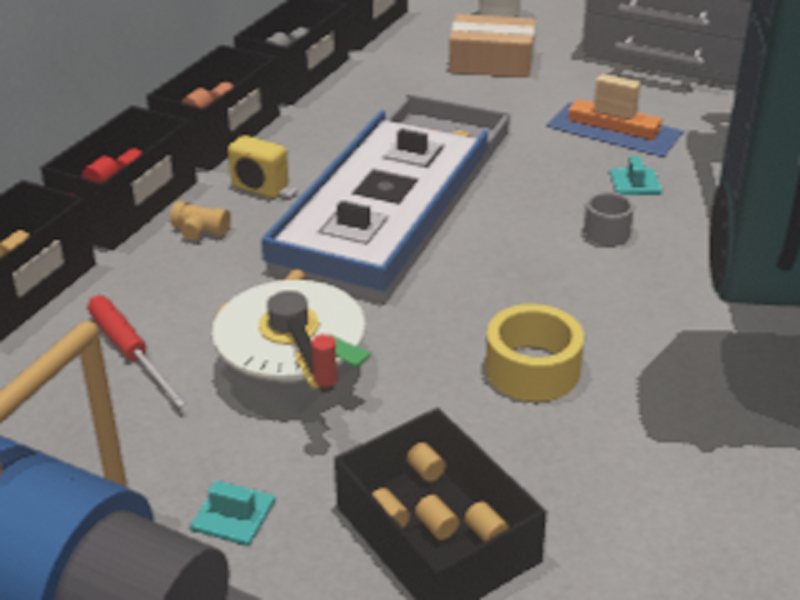

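View pics/22vz.png

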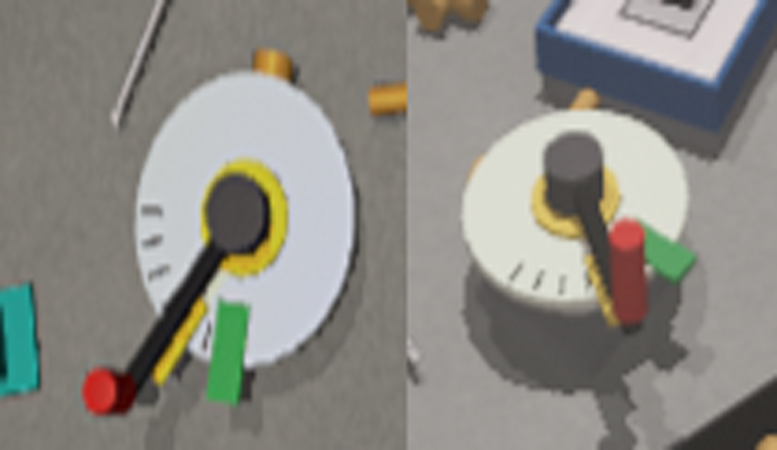

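```bash
python3 -c "
from h import *
s=snap('top');q=snap('side')
im=cv2.imread('pics/22t.png'); hsv=cv2.cvtColor(im,cv2.COLOR_BGR2HSV)
for nm,f,c_ in (('top','22t.png',s),('side','22s.png',q)):
  hsv=cv2.cvtColor(cv2.imread('pics/'+f),cv2.COLOR_BGR2HSV)
  m=cv2.inRange(hsv,(0,120,90),(9,255,255))|cv2.inRange(hsv,(172,120,90),(180,255,255))
  n,l,st,c=cv2.connectedComponentsWithStats(m)
  for i in range(1,n):
    if st[i,4]>25: print(nm,st[i],c[i])
a=lambda v: np.degrees(np.arctan2(v[1],v[0]))
C=np.array([.5625,.268])
k=px2w(s,140+116/2,90+307/2,.123)[:2]; print('top knob',k,a(k-C),np.linalg.norm(k-C))
k=px2w(q,160+324/2.5,120+344/2.5,.123)[:2]; print('side knob',k,a(k-C),np.linalg.norm(k-C))
"
```

```text
top [365  64  13   4  48] [370.5625      65.47916667]
top [289  66  36  22 376] [305.17553191  77.22606383]
top [365  70  24   6  98] [375.54081633  72.55102041]
top [347  72   8   4  29] [350.24137931  73.44827586]
top [270  74  20  15 195] [278.61538462  81.87692308]
top [377  77  24   6  92] [387.70652174  79.18478261]
top [347  79  20   4  71] [355.5915493   80.38028169]
top [627 113  13  15 152] [633.5        119.78289474]
top [214 123  24  35 323] [225.9380805  139.52321981]
top [192 239  10   9  74] [196.59459459 242.91891892]
side [357  79   8   6  41] [360.48780488  81.6097561 ]
side [234 153  19   9  83] [242.28915663 157.26506024]
side [193 179  24  14 149] [203.6442953  185.69798658]
side [195 238  23  26 246] [205.75609756 249.99186992]
side [284 254  10  21 157] [289.31210191 263.66878981]
top knob [0.47632811 0.34160381] 139.49766998166984 0.11332747415776473
side knob [0.47416416 0.35065628] 136.90239950478363 0.120976364388301
```

```bash
python3 -c "
from h import *
state(); print(ticket.close_job())"
```

```text
t 42.68 p [ 0.2305 -0.428   0.2466] rot [-3.138 -0.009 -0.913] F [ 0.7 -0.3 -0. ] w 0.0565 q [-1.2  -0.07  1.45  0.01  1.76 -0.28]
the job is handed in; nothing more can be done
None
```

The job is done in the order asked and was handed in at about 43 s of the 208 s allowed.

- **Lever to green:** I turned it back until it pushed against the stop (about 13 N), and the picture showed it over the green bar.
- **Chips:** One sweep with the scraper, held just clear of the deck, put all four visible chips in the tray. The last picture shows the deck clear and four chips in the tray. The fingers stayed clear of the chips throughout.
- **Covers:** I found two steel covers and pressed them into pockets 0 and 2. Pressing on each grip bar with closed fingers (15–17 N) read the bar top at 60.1 mm. Fully home would be 60 mm. I left both turquoise look-alikes alone.
- **Lever to yellow:** I then swung the lever over the yellow marker. The two cameras disagree somewhat on its angle (139.5° from the top, 136.9° from the side). Their mean is about 138.2°, against about 137.7° for the marker, whose bar spans roughly ±6°.
- **Scraper and the rest:** The scraper stands on its blue mat. The other things look unmoved in the before and after pictures; I compared them by eye and did not measure them.

No check failed. Only the lever angle readings disagreed.

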